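# Pack the specimen plates and pin the case lid back on

### The arm

A 6-joint arm with a two-finger parallel gripper is mounted at the origin on a cart in front of the work surface, level with it; the furniture and walls round the work are solid. World frame = base frame: x ahead of the robot, y to its left, z up, the work surface at z = 0. Lengths are in mm, angles in rad, forces in N, time in s.
With the tool pointing down it reaches from about 275 to 875 mm from the base axis. Payload 12.5 kg.
Tool frame: the origin (TCP) lies between the finger pads; the fingertips stand 22 mm ahead of it and the grasp point (between the pads) lies 3 mm ahead of it (env.tips_ahead is the distance from the TCP to the fingertips, in mm); z points along the fingers, y is the line along which they close (so a half turn about z gives the same grasp; the last joint's range is limited). The gripper opens to 85 mm and grips with 20 to 120 N. Pads are 22 mm wide; open, the fingers measure 114 mm over their backs; the gripper's body (76 mm by 85 mm) begins 54 mm behind the grasp point. The pads swing forward as they close: fully open they stand 13 mm farther back than shut.
Start: joints at [-1.415, 0.351, 1.652, -0, 1.139, -0.085], TCP at [131.184, -534.111, 223.19] pointing down, gripper open.
Joint ranges: [-2.75, 2.75], [-0.79, 2.1], [0.01, 2.65], [-1.57, 4.71], [0.07, 3.14], [-2.87, 2.87]. Speed limits (rad/s): [2.22, 2.22, 2.79, 3.14, 3.14, 3.14].

### API

Orientations are given as a unit quaternion [w, x, y, z].
In Python, from bench import sensors, grab_frame, camera_model, order, env gives the robot as it stands.
- The arm moves only by the tool move_arm, never from a script. Its argument "motion" is text: rows parted by semicolons, each of 4 numbers parted by spaces: the shift along the tool's x, y, z in units of 30 mm (1.0 is 30 mm), then the turn about the tool's z in units of 8 degrees (1.0 is 8 degrees). In form: dx dy dz yaw; .... A call has 1 to 10 rows; each row shifts and turns the commanded pose from where the row before left it, along the tool's axes as they then stand; what a row does not reach is not made up. A row lasts 1/8 s, in which the tool goes at most 62.5 mm and 10.7 degrees, less where a joint would pass 70% of its speed; a pose out of reach is approached as far as the arm can. A call is refused whole if a number of a shift passes 1 or a number of a turn 1, either way. A call with a gripper value outside its range is refused whole. "claw" is the opening in per cent of the stroke, from 0 (shut) to 100 (fully open), set as the call begins (left out, the last holds). The fingers move at their own pace and stop on an object; the grip force is fixed at half the most. Time passes only in rows, so rows that do not move let the fingers close. It gives the time, the measured TCP pose, the force, the opening and the grip force at its end, in the units of the state.
- sensors.sense(): the state, without advancing time (a new reading comes with each control period).
- grab_frame(name): name is "side" or "top" or "wrist"; returns (picture, depth): 384x512x3 uint8, blue, green, red; 384x512 float32, mm along the optical axis (not along the pixel's ray), 0 where there is no reading.
- camera_model(name): a dict with "fx", "fy", "cx", "cy" (pixels), "R" (3x3) and "t" (3): a world point X has camera coordinates R X + t. Camera axes: x right, y down, z forward; pixel columns grow to the right and rows downward; lengths in mm; the calibration is good to about 2 mm. The wrist camera is an equidistant fisheye: a pixel r from the principal point sees the ray r / f radians off the axis. A picture is of the moment at which its call begins: read the wrist's pose just before it. camera_model takes no time and is no camera call; for the wrist camera it gives the pose at the moment of the call.
- order.sign_off(): hands the job in; it is judged then, once.
The state is a dict: "t": time; "qpos": joint angles; "qd": joint speeds; "tau": joint torques, N m; "tcp_pos": TCP position; "tcp_rot": TCP orientation; "force": force on the tool from outside, world axes, zero at the start; "wrist_torque": the same for the moment, N m; "width": finger opening in mm; "grasp_force": force on a finger pad.
Only numpy, scipy, OpenCV 4.12 (cv2) and the standard library are available. Lean on these libraries where they do the work, as an engineer would, in place of code of your own. Each camera call takes 0.05 s, during which the arm holds its last target. There are 200 camera calls.

### The job

Pack the specimen plates for transport: lift every plate that hangs on the rack up and off its hook and stand it on its foot in the grey case, each in a compartment of its own. Then set the lid squarely on the case rim, its hinge knuckle between the two knuckles of the case, and slide the loose hinge pin through all three knuckles from the right-hand side until its black grip is up against the end knuckle.

Things in the scene. Friction and masses are not known exactly. Their poses are not given: they have to be found in the camera images.
- case: grey open-topped case, fixed, 140 (x) by 84 (y) mm, on 24 mm feet, rim 88 mm above the bench, walls 4 mm. Origin: its centre, on the bench, z up; at yaw 0 x points away from the robot, y to its left. Two steel hinge knuckles, 27 mm outside, 15 mm bore, are fixed behind its +x wall: bore axis along y at x = 86, z = 102 mm; one spans y = -42 to -24, the other y = +24 to +42 mm
- case_entry (a point): point on the hinge bore axis in the outer face of the case's right-hand (-y) knuckle: x = 86, y = -42, z = 102 mm in the case frame, axes as the case's. The pin enters here and travels along the case's +y
- case_in (a point): centre of the case's inside floor (28 mm above the bench). Four compartments, each 29 mm (case x) by 76 mm (case y), lie one behind the other, centred at case x = -50, -17, +17 and +50 mm, y = 0, parted by dividers that reach 65 mm above the bench
- lid: loose grey lid, about 0.25 kg, a hood open below, 140 (x) by 84 (y) by 40 mm high, walls 4 mm; it starts right way up on the bench. Origin: centre of its lower edge. In place on the case its axes match the case's and its origin is 88 mm above the bench. Its one knuckle, 27 mm outside, 40 mm long in y, on the +x wall, fits between the case's two with 4 mm to spare at each end
- lid_handle (a point): middle of the lid's black handle bar, 12 mm thick (lid x), 84 mm long (lid y), 16 mm high; at x = 4, y = 0, z = 66 mm in the lid frame. 18 mm of free room under the bar, which stands on two posts at y = -32 and +32 mm
- lid_knuckle (a point): middle of the lid knuckle's 15 mm bore, x = 86, y = 0, z = 14 mm in the lid frame; the bore runs along lid y
- pin: loose hinge pin, 0.12 kg, lying flat: steel rod 12 mm thick with a black block grip, 24 (x) by 36 (y) by 44 mm high on a 5 mm foot 44 mm wide (x). Origin: centre of its underside. The rod points along +y, axis at z = 6 mm, and stands 102 mm out of the grip's face (y = 18 mm); its last 14 mm taper to 4 mm. Fully home, the grip meets the end knuckle and the tip is 18 mm beyond the far knuckle
- pin_tip (a point): tip of the rod, on its axis: x = 0, y = 120, z = 6 mm in the pin frame
- pin_grip (a point): middle of the pin's grip, 26 mm above its underside; gripped across its 24 mm width (pin x)
- rack: fixed rack: upright sheet 115 mm high, base 90 by 300 mm. Origin: foot of the sheet's front face, on the bench. Four flat strip hooks, 18 mm wide, 5 mm thick, at y = -108, -36, +36, +108 mm stand out 56 mm to its -x (to the robot), upper faces 115 mm high; their ends turn up 6 mm, so a plate must rise 7 to 13 mm, then be drawn 40 mm or more to -x. Nothing stands higher behind
- plate1: specimen plate, aluminium, 0.12 kg (may be absent; all alike), hung on a hook. Origin: underside centre of its foot; z up, x along its thickness, y its width. Foot 21 x 60 x 10 mm high, body 8 mm thick; window 34 mm wide from z = 36 to 56 mm, its top resting on the hook; above it a solid tab 8 mm thick, 46 mm wide to z = 86 mm, to be gripped; fingertips below z = 63 mm would meet the hook
- plate2: specimen plate, aluminium, 0.12 kg (may be absent; all alike), hung on a hook. Origin: underside centre of its foot; z up, x along its thickness, y its width. Foot 21 x 60 x 10 mm high, body 8 mm thick; window 34 mm wide from z = 36 to 56 mm, its top resting on the hook; above it a solid tab 8 mm thick, 46 mm wide to z = 86 mm, to be gripped; fingertips below z = 63 mm would meet the hook
- plate3: specimen plate, aluminium, 0.12 kg (may be absent; all alike), hung on a hook. Origin: underside centre of its foot; z up, x along its thickness, y its width. Foot 21 x 60 x 10 mm high, body 8 mm thick; window 34 mm wide from z = 36 to 56 mm, its top resting on the hook; above it a solid tab 8 mm thick, 46 mm wide to z = 86 mm, to be gripped; fingertips below z = 63 mm would meet the hook
- plate4: specimen plate, aluminium, 0.12 kg (may be absent; all alike), hung on a hook. Origin: underside centre of its foot; z up, x along its thickness, y its width. Foot 21 x 60 x 10 mm high, body 8 mm thick; window 34 mm wide from z = 36 to 56 mm, its top resting on the hook; above it a solid tab 8 mm thick, 46 mm wide to z = 86 mm, to be gripped; fingertips below z = 63 mm would meet the hook
There are look-alikes about, which are no part of the job. Leave any green look-alike of the plate1 alone.

How it is judged:
By the outcome, as a careful person would: the job done as asked, in the order asked, and still so for the second after the job is handed in, with the robot touching nothing.
Of plate1, plate2, plate3, plate4 only 2 to 4 are there at a start; the rules pass over those that are not, and their reading is None.
At some moment in a run one of lid, pin may be knocked a few centimetres aside while the robot is not near it.
It also fails if it takes over 210 s, if anything falls off the work surface, if the arm or the gripper's body presses on something with over 40 N, if the wrist force passes 120 N, or if a joint passes its speed limit or range.

## Working session

There is one attempt and no reset: what is moved stays moved. The work goes in short steps, Python scripts to look and compute and a tool call to move; the robot and the scene stay as the last step left them, time stands still between calls to the robot, and variables do not carry over. Pictures are saved under pics/ and viewed, at most 14 in all, crops included, and the job is handed in when it is done.

Besides the shell and the picture viewer there is one more tool, called after "Request:" by a JSON object that holds its "fn" and its "kwargs". move_arm: Moves the arm, as the interface text tells. Its arguments: {"type":"object","properties":{"motion":{"type":"string"},"claw":{"type":"number"}},"required":["motion"]}

```bash
ls; mkdir -p pics; python3 - <<'E'
from bench import sensors, grab_frame, camera_model, order, env
import cv2,numpy as np
s=sensors.sense();print({k:np.round(v,3) for k,v in s.items()})
for n in("side","top"):
    p,d=grab_frame(n);cv2.imwrite(f"pics/{n}0.png",p);np.save(f"pics/{n}0.npy",d);m=camera_model(n);print(n,{k:np.round(v,3).tolist() for k,v in m.items()})
m=camera_model("wrist");print({k:np.round(v,3).tolist() for k,v in m.items()})
E
```

```text
pics
{'t': np.float64(0.0), 'qpos': array([-1.415,  0.351,  1.652, -0.   ,  1.139, -0.085]), 'qd': array([ 0.001,  0.001,  0.001, -0.   ,  0.   , -0.   ]), 'tau': array([ 1.000e-03, -5.061e+01, -2.914e+01, -0.000e+00,  5.000e-03,
       -0.000e+00]), 'tcp_pos': array([ 131.119, -533.779,  222.664]), 'tcp_rot': array([-0.001,  0.993,  0.12 , -0.   ]), 'force': array([-0.127,  0.114,  0.361]), 'wrist_torque': array([ 0.028, -0.039,  0.012]), 'grasp_force': np.float64(0.0), 'width': np.float64(85.224)}
side {'fx': 497.174, 'fy': 497.174, 'cx': 256.163, 'cy': 179.868, 'R': [[-0.88, -0.475, -0.017], [-0.281, 0.548, -0.788], [0.384, -0.688, -0.616]], 't': [442.274, 205.02, 1347.21]}
top {'fx': 422.617, 'fy': 422.617, 'cx': 263.546, 'cy': 186.849, 'R': [[-0.122, -0.993, -0.002], [-0.972, 0.12, -0.203], [0.201, -0.023, -0.979]], 't': [78.207, 514.081, 1255.244]}
{'fx': 297.319, 'fy': 297.319, 'cx': 257.479, 'cy': 194.694, 'R': [[0.238, -0.971, -0.001], [-0.933, -0.228, 0.277], [-0.27, -0.065, -0.961]], 't': [-548.465, -35.125, 379.444]}
```

View pics/top0.png

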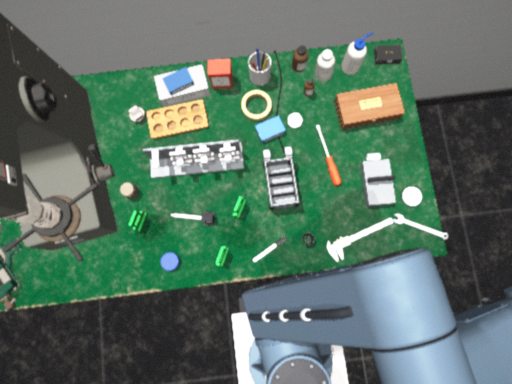

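View pics/side0.png

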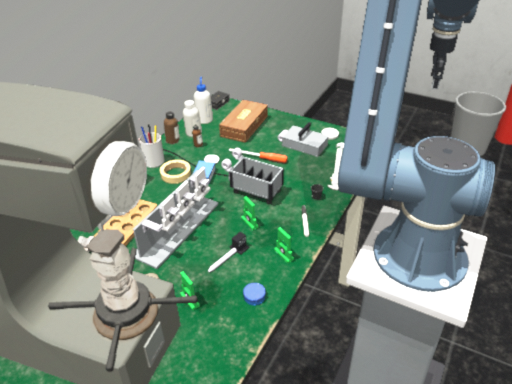

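```bash
cat > h.py <<'E'
from bench import sensors, grab_frame, camera_model, order, env
import cv2,numpy as np
def cloud(d,m):
    v,u=np.mgrid[:d.shape[0],:d.shape[1]]
    c=np.stack([(u-m['cx'])/m['fx']*d,(v-m['cy'])/m['fy']*d,d],-1)
    R=np.array(m['R']);W=(c-np.array(m['t']))@R
    W[d==0]=np.nan
    return W
def ray(m,u,v,z):
    R=np.array(m['R']);t=np.array(m['t']);o=-R.T@t
    d=R.T@np.array([(u-m['cx'])/m['fx'],(v-m['cy'])/m['fy'],1.]);return o+d*(z-o[2])/d[2]
E
python3 - <<'E'
from h import *
p=cv2.imread('pics/top0.png');d=np.load('pics/top0.npy');W=cloud(d,camera_model('top'));np.save('pics/W.npy',W)
c=cv2.resize(p[130:280,110:310],None,fx=4,fy=4,interpolation=cv2.INTER_CUBIC);cv2.imwrite('pics/c1.png',c)
for n,(u,v) in dict(pingrip=(208,218),pintip=(172,215),rack=(195,160),case=(282,180),lid=(378,182),g1=(137,218),g2=(239,205),g3=(222,255)).items(): print(n,W[v,u].round())
# rectified maps: 2px->1mm height image of top
hm=np.zeros((600,900),np.float32)
E
```

```text
pingrip [446. 196.  44.]
pintip [473. 311.  13.]
rack [627. 215.  69.]
case [539. -46.  31.]
lid [ 494. -343.   39.]
g1 [473. 414.  38.]
g2 [471.  96.  61.]
g3 [329. 165.  39.]
```

View pics/c1.png

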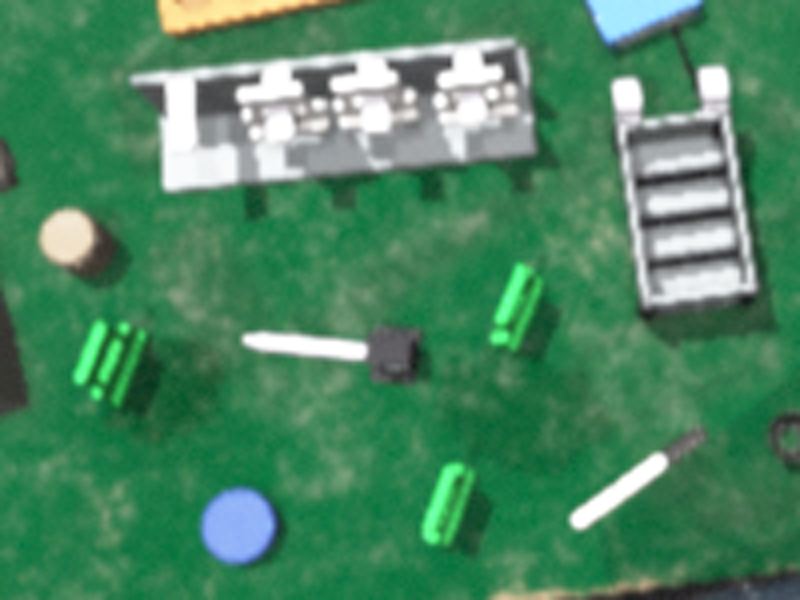

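```bash
cat > est.py <<'E'
from h import *
import sys
def rect(P,k=''):
    r=cv2.minAreaRect(P[:,:2].astype(np.float32));print(k,len(P),np.round(r[0],1),np.round(r[1],1),round(r[2],1));return r
def box(W,x0,x1,y0,y1,z0,z1):
    return (W[...,0]>x0)&(W[...,0]<x1)&(W[...,1]>y0)&(W[...,1]<y1)&(W[...,2]>z0)&(W[...,2]<z1)
E
python3 - <<'E'
from est import *
W=np.load('pics/W.npy')
p=cv2.imread('pics/top0.png')
print('bench z',np.nanmedian(W[225:250,150:160,2]))
P=W[box(W,430,660,-130,30,75,95)];rect(P,'case rim')
P=W[box(W,600,640,-130,30,95,130)];print('knuckle',P.mean(0) if len(P) else 0)
P=W[box(W,400,600,-420,-260,30,50)];rect(P,'lid top')
P=W[box(W,400,600,-420,-260,60,90)];rect(P,'lid handle')
P=W[box(W,400,620,-420,-260,8,90)];rect(P,'lid all')
P=W[box(W,400,500,150,250,35,60)];rect(P,'pin grip')
P=W[box(W,400,520,215,360,5,25)];rect(P,'pin rod')
P=W[box(W,560,760,30,420,100,121)];rect(P,'rack top');print(np.percentile(P[:,2],[5,50,95]))
P=W[box(W,560,760,30,420,124,160)];rect(P,'tabs');
for q in P[np.argsort(P[:,1])]: print(q.round(),end=' ')
E
```

```text
bench z 0.6819717298577962
case rim 313 [535.8 -38.6] [169.4  90. ] 1.3
knuckle [609.86396552 -40.14101472 113.05304714]
lid top 1110 [ 506.1 -345.9] [ 86.5 159.5] 88.1
lid handle 123 [ 500.4 -345.9] [83.7 13.1] 88.4
lid all 1438 [ 502.4 -338.7] [182.6 151.3] 5.4
pin grip 98 [450.6 198.7] [35.7 24.9] 77.6
pin rod 186 [460.3 288.1] [115.2 143.2] 0.0
rack top 665 [634.8 218.9] [287.4  63.9] 88.7
[103.47377586 115.03197131 119.55780687]
tabs 224 [625.6 209.8] [ 29.4 246.8] 1.6
[626.  86. 136.] [629.  88. 147.] [627.  89. 145.] [625.  89. 141.] [625.  90. 132.] [630.  91. 147.] [628.  92. 142.] [625.  92. 142.] [624.  92. 137.] [631.  94. 145.] [628.  94. 144.] [625.  95. 144.] [625.  96. 134.] [631.  97. 145.] [629.  98. 140.] [625.  98. 145.] [625.  98. 135.] [625.  99. 126.] [631. 100. 145.] [626. 100. 150.] [627. 101. 140.] [625. 101. 137.] [630. 103. 149.] [628. 103. 147.] [625. 103. 146.] [625. 104. 138.] [626. 105. 125.] [632. 106. 144.] [629. 106. 145.] [625. 106. 147.] [625. 107. 138.] [625. 108. 128.] [633. 109. 144.] [629. 109. 147.] [627. 109. 144.] [625. 110. 139.] [624. 111
[... 2486 characters left out ...]
4.] [632. 253. 144.] [630. 253. 129.] [631. 254. 138.] [637. 255. 147.] [631. 255. 148.] [635. 255. 146.] [629. 256. 145.] [631. 256. 126.] [637. 257. 148.] [635. 258. 146.] [632. 258. 146.] [630. 259. 142.] [639. 261. 145.] [636. 261. 145.] [630. 261. 133.] [633. 261. 145.] [631. 263. 140.] [630. 264. 135.] [636. 264. 145.] [633. 264. 146.] [631. 265. 143.] [633. 267. 147.] [637. 267. 144.] [632. 268. 129.] [631. 268. 143.] [630. 269. 136.] [637. 270. 144.] [631. 270. 145.] [634. 270. 143.] [630. 271. 128.] [636. 272. 149.] [633. 272. 149.] [631. 273. 134.] [631. 273. 146.] [630. 274. 140.] [636. 275. 149.] [634. 275. 148.] [632. 276. 143.] [631. 277. 126.] [632. 278. 135.] [607. 333. 125.]
```

Request:
{"fn": "move_arm", "kwargs": {"motion": "0 0 -0.1 -0.95; 0 0 -0.1 -0.95; 0 0 -0.1 -0.95; 0 0 -0.1 -0.95; 0 0 -0.1 -0.95; 0 0 -0.1 -0.95; 0 0 -0.1 -0.95; 0 0 -0.1 -0.95; 0 0 -0.1 -0.95; 0 0 -0.1 -0.95", "claw": 60}}

```text
t: 1.35
tcp_pos: [131.1, -533.9, 253.0]
tcp_rot: [-0.0, 0.707, 0.707, 0.0]
force: [0.1, 0.3, 0.2]
width: 51.2
grasp_force: 0.0
```

Request:
{"fn": "move_arm", "kwargs": {"motion": "1 0.8 0 0; 1 0.8 0 0; 1 0.8 0 0; 1 0.8 0 0; 1 0.8 0 0; 1 0.8 0 0; 1 0.8 0 0; 1 0.8 0 0; 1 0.8 0 0; 1 0.8 0 0"}}

```text
t: 2.6
tcp_pos: [372.8, -233.8, 253.0]
tcp_rot: [-0.0, 0.708, 0.706, -0.0]
force: [0.2, -0.6, 0.5]
width: 51.3
grasp_force: 0.0
```

```bash
cat >> h.py <<'E'
def state():
    s=sensors.sense();w,x,y,z=s['tcp_rot'];yaw=np.degrees(np.arctan2(2*(x*y+w*z),1-2*(y*y+z*z)))
    print('t',round(float(s['t']),2),'tcp',np.round(s['tcp_pos'],1),'yaw',round(float(yaw),2),'w',round(float(s['width']),1),'gf',round(float(s['grasp_force']),1),'F',np.round(s['force'],1));return s,yaw
def go(x,y,z,yaw=None):
    s,y0=state();p=s['tcp_pos'];a=np.radians(y0);d=np.array([x,y,z])-p
    tx=d[0]*np.cos(a)+d[1]*np.sin(a);ty=d[0]*np.sin(a)-d[1]*np.cos(a)
    print('units tool x,y,z',np.round(np.array([tx,ty,-d[2]])/30,2),'yaw',None if yaw is None else round((y0-yaw)/8,2))
E
python3 -c "
from h import *
go(522,-39,255,91);print(env.tips_ahead)"
```

```text
t 2.6 tcp [ 372.8 -233.8  253. ] yaw 89.79 w 51.3 gf 0.0 F [ 0.2 -0.6  0.5]
units tool x,y,z [ 6.51  4.95 -0.07] yaw -0.15
22.0
```

Request:
{"fn": "move_arm", "kwargs": {"motion": "0.8 0.9 0 0; 0.8 0.9 0 0; 0.8 0.9 0 0; 0.8 0.9 0 0; 0.8 0.9 0 0; 0 0 0 0"}}

```text
t: 3.35
tcp_pos: [508.5, -114.1, 252.6]
tcp_rot: [-0.0, 0.708, 0.707, -0.0]
force: [-1.5, 0.9, -0.1]
width: 51.3
grasp_force: 0.0
```

```bash
cat >> h.py <<'E'
def wcloud(d,m):
    v,u=np.mgrid[:d.shape[0],:d.shape[1]]
    x=(u-m['cx'])/m['fx'];y=(v-m['cy'])/m['fy'];r=np.hypot(x,y)+1e-9;k=np.tan(np.minimum(r,1.4))/r
    c=np.stack([x*k*d,y*k*d,d],-1);W=(c-np.array(m['t']))@np.array(m['R']);W[(d==0)|(r>1.2)]=np.nan
    return W
def wshot(n):
    m=camera_model('wrist');p,d=grab_frame('wrist');cv2.imwrite(f'pics/{n}.png',p);W=wcloud(d,m);np.save(f'pics/{n}.npy',W);return p,W
E
python3 - <<'E'
from est import *
state();p,W=wshot('w1')
P=W[box(W,430,660,-130,30,80,93)];rect(P,'rim')
for q in [('kn R',590,640,-95,-55),('kn L',590,640,-20,30)]:
    P=W[box(W,*q[1:],104,125)];print(q[0],P.min(0).round(1),P.max(0).round(1),len(P)); rect(P)
E
```

```text
t 3.35 tcp [ 508.5 -114.1  252.6] yaw 89.93 w 51.3 gf 0.0 F [-1.5  0.9 -0.1]
rim 2282 [531.5 -37.4] [165.   91.8] 0.6
kn R [595.3 -78.4 104.2] [621.9 -59.9 117.4] 417
 417 [608.6 -69.1] [26.4 18.2] 1.3
kn L [594.3 -12.6 104.1] [620.6   5.6 117.5] 429
 429 [607.4  -3.5] [26.2 18.1] 0.7
```

View pics/w1.png

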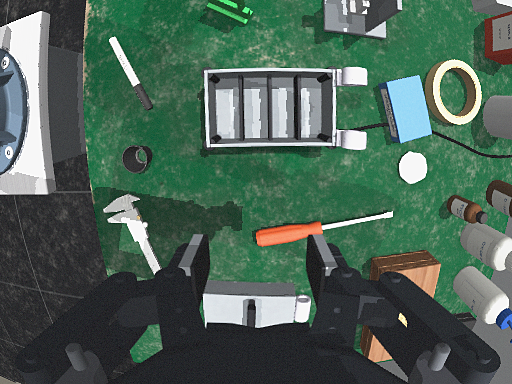

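Request:
{"fn": "move_arm", "kwargs": {"motion": "1 0.2 0 0; 1 0.2 0 0; 1 0.2 0 0; 1 0.2 0 0; 1 0.2 0 0; 1 0.2 0 0; 1 0.2 0 0; 0 0 0 0"}}

```text
t: 4.4
tcp_pos: [550.1, 94.9, 253.0]
tcp_rot: [-0.0, 0.708, 0.706, -0.0]
force: [-0.4, -0.3, -0.6]
width: 51.2
grasp_force: 0.0
```

```bash
python3 - <<'E'
from est import *
state();p,W=wshot('w2')
for i,(a,b) in enumerate([(75,145),(150,220),(222,290)]):
    P=W[box(W,600,660,a,b,139,150)];rect(P,f'tab{i}');print(np.median(P[:,2]).round(1))
for i,(a,b) in enumerate([(140,155),(215,228),(290,305),(80,84)]):
    P=W[box(W,630,700,a,b,108,121)];print('sheet top',len(P),P.mean(0).round(1) if len(P) else 0)
P=W[box(W,590,670,300,360,108,121)];rect(P,'empty hook')
P=W[box(W,400,500,150,250,35,60)];rect(P,'pin grip')
E
```

```text
t 4.4 tcp [550.1  94.9 253. ] yaw 89.87 w 51.2 gf 0.0 F [-0.4 -0.3 -0.6]
tab0 488 [625.6 110.8] [ 8.7 45.8] 0.8
145.3
tab1 503 [631.6 188.2] [45.2  9.3] 89.7
145.3
tab2 417 [632.6 254.4] [ 9.2 41.3] 0.6
145.2
sheet top 110 [658.  147.3 114.5]
sheet top 95 [659.7 221.4 114.4]
sheet top 1 [659.3 290.8 108.5]
sheet top 27 [656.4  81.9 114.2]
empty hook 0 [0. 0.] [0. 0.] 0.0
pin grip 560 [449.3 200.7] [36.3 24.9] 78.0
```

View pics/w2.png

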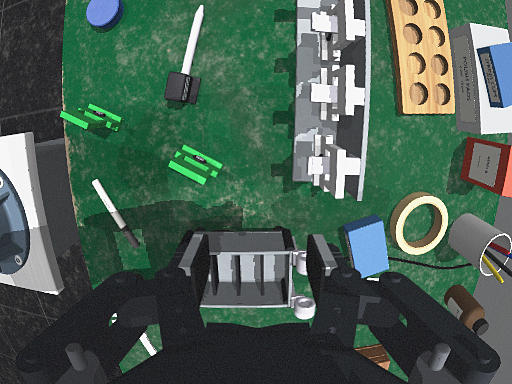

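Request:
{"fn": "move_arm", "kwargs": {"motion": "0.18 0.84 0 0; 0.18 0.84 0 0; 0.17 0.84 0 0; 0 0 0.9 0; 0 0 0.9 0; 0 0 0.9 0; 0 0 0.8 0; 0 0 0 0; 0 0 0 0"}}

```text
t: 5.58
tcp_pos: [626.5, 109.2, 149.4]
tcp_rot: [0.0, 0.709, 0.706, 0.0]
force: [-0.0, 0.5, 0.1]
width: 51.1
grasp_force: 0.0
```

Request:
{"fn": "move_arm", "kwargs": {"motion": "0 0 0 0; 0 0 0 0; 0 0 0 0; 0 0 0 0; 0 0 0 0; 0 0 0 0", "claw": 0}}

```text
t: 6.32
tcp_pos: [626.1, 110.0, 148.2]
tcp_rot: [-0.0, 0.708, 0.706, -0.0]
force: [1.0, 0.8, -0.3]
width: -0.3
grasp_force: 0.0
```

```bash
python3 - <<'E'
from est import *
state();p,W=wshot('w3')
P=W[box(W,560,680,75,150,120,150)];rect(P,'tab0');print(np.percentile(P,[2,50,98],axis=0).round(1))
E
```

```text
t 6.33 tcp [626.1 110.  148.2] yaw 89.79 w -0.3 gf 0.0 F [ 1.   0.8 -0.3]
tab0 763 [614.2 120.5] [37.8 20.4] 19.1
[[599.7 107.1 120.6]
 [624.9 124.8 144.8]
 [629.4 134.3 146.7]]
```

View pics/w3.png

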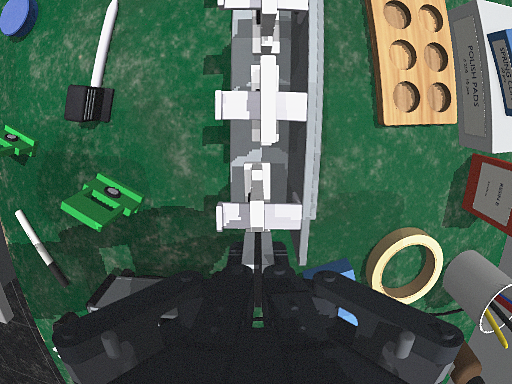

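```bash
python3 - <<'E'
from h import *
W=np.load('pics/w3.npy')
for u,v in [(268,60),(268,100),(268,135),(257,170),(257,190),(230,215),(262,215),(290,215),(248,245),(265,245),(257,245),(257,270)]: print(u,v,W[v,u].round(1))
p=cv2.imread('pics/w3.png')[150:330,170:350];cv2.imwrite('pics/w3c.png',cv2.resize(p,None,fx=3.3,fy=3.3,interpolation=cv2.INTER_CUBIC))
E
```

```text
268 60 [632.  208.3 146. ]
268 100 [631.9 187.3 146.6]
268 135 [631.9 169.3 146.8]
257 170 [626.  140.6  95.3]
257 190 [626.  133.9 123.9]
230 215 [608.1 114.5 115.2]
262 215 [628.8 125.5 145.5]
290 215 [647.8 114.2 114.8]
248 245 [621.9 122.  176.2]
265 245 [629.8 121.6 175.3]
257 245 [626.1 122.2 176.4]
257 270 [626.1 119.3 194.2]
```

View pics/w3c.png

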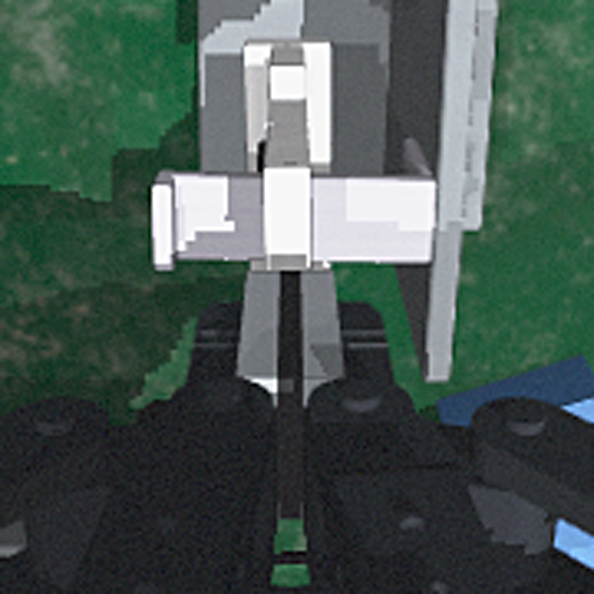

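Request:
{"fn": "move_arm", "kwargs": {"motion": "0 0 -0.11 0; 0 0 -0.11 0; 0 0 -0.11 0; 0 0 0 0; 0 0 0 0"}}

```text
t: 7.0
tcp_pos: [626.0, 110.0, 158.0]
tcp_rot: [-0.0, 0.708, 0.706, -0.0]
force: [-0.3, 0.6, -0.6]
width: 0.0
grasp_force: 0.0
```

```bash
python3 - <<'E'
from est import *
state();p,W=wshot('w4')
P=W[box(W,600,660,75,150,138,165)];P=P[P[:,2]<162];rect(P,'tab0');print(np.percentile(P,[2,50,98],axis=0).round(1))
for u,v in [(262,205),(262,215),(262,222)]: print(W[v,u].round(1))
E
```

```text
t 7.0 tcp [626. 110. 158.] yaw 89.79 w 0.0 gf 0.0 F [-0.3  0.6 -0.6]
tab0 534 [625.7 122.9] [22.9  7.7] 89.9
[[621.9 112.  139.8]
 [626.  124.4 145.5]
 [629.5 134.1 146.7]]
[628.9 128.  145.3]
[628.9 122.2 146.4]
[628.9 117.5 145.6]
```

```bash
python3 - <<'E'
from est import *
W=np.load('pics/w4.npy');p=cv2.imread('pics/w4.png')
b=box(W,590,660,60,150,122,240)
P=W[b];print(len(P))
for z in range(120,240,6):
    q=P[(P[:,2]>=z)&(P[:,2]<z+6)]
    if len(q): print(z,len(q),q.min(0).round(),q.max(0).round())
cv2.imwrite('pics/w4c.png',cv2.resize(p[170:340,170:350],None,fx=3.3,fy=3.3,interpolation=cv2.INTER_CUBIC))
p,d=grab_frame('side');cv2.imwrite('pics/s1.png',cv2.resize(p[150:290,90:290],None,fx=4,fy=4,interpolation=cv2.INTER_CUBIC))
E
```

```text
12276
120 49 [600. 107. 122.] [629. 134. 126.]
126 30 [622. 133. 127.] [630. 134. 132.]
132 35 [622. 133. 132.] [630. 134. 138.]
138 42 [622. 123. 138.] [630. 134. 144.]
144 492 [622. 111. 144.] [630. 134. 147.]
168 90 [615. 117. 170.] [638. 123. 174.]
174 270 [613. 117. 174.] [640. 123. 180.]
180 296 [612. 118. 180.] [640. 123. 186.]
186 351 [613. 117. 186.] [640. 123. 192.]
192 360 [613. 117. 192.] [640. 123. 198.]
198 371 [613. 100. 198.] [640. 123. 204.]
204 507 [605. 100. 204.] [648. 125. 210.]
210 1370 [594.  99. 210.] [658. 126. 216.]
216 1903 [590. 100. 216.] [660. 126. 222.]
222 2662 [590. 103. 222.] [660. 124. 228.]
228 1408 [590. 102. 228.] [660. 129. 234.]
234 2040 [590. 104. 234.] [660. 129. 240.]
```

View pics/s1.png

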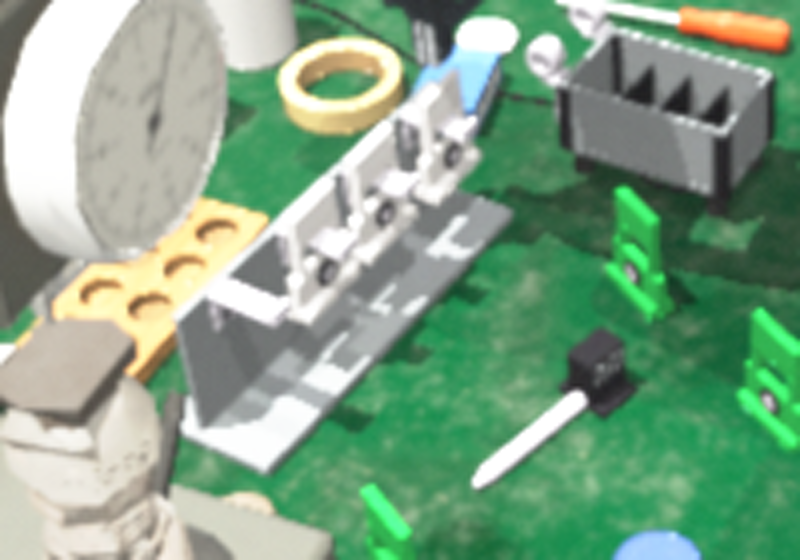

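```bash
python3 - <<'E'
from est import *
m=camera_model('side')
for X in [(626,110,136),(626,110,158),(626,110,170),(626,110,145),(626,88,145)]:
    c=np.array(m['R'])@X+m['t'];u,v=c[0]/c[2]*m['fx']+m['cx'],c[1]/c[2]*m['fy']+m['cy'];print(X,round((u-90)*4),round((v-150)*4))
s=sensors.sense();print(s['tcp_pos'],s['qpos'].round(4))
W=np.load('pics/w1.npy');P=W[box(W,440,580,-140,-60,180,280)]
for z in range(180,280,8):
    q=P[(P[:,2]>=z)&(P[:,2]<z+8)]
    if len(q): print(z,len(q),q.min(0).round(),q.max(0).round())
E
```

```text
(626, 110, 136) 438 95
(626, 110, 158) 435 70
(626, 110, 170) 434 56
(626, 110, 145) 437 85
(626, 88, 145) 454 68
[626.00653112 110.0234744  157.95262927] [0.1007 0.5722 1.4762 0.     1.0933 0.1043]
260 81 [ 483. -123.  264.] [ 535. -104.  268.]
268 441 [ 470. -124.  268.] [ 547. -101.  276.]
276 307 [ 469. -124.  276.] [ 548. -101.  280.]
```

View pics/w4c.png

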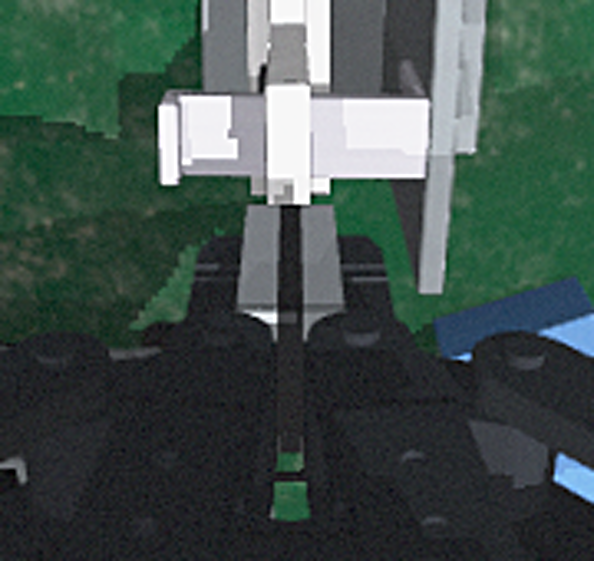

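Request:
{"fn": "move_arm", "kwargs": {"motion": "0 0 0 0; 0 0 0 0; 0 0 0 0; 0 0 0 0; 0 0 0.5 0; 0 0 0.5 0; 0 0 0.4 0; 0 0 0 0; 0 0 0 0", "claw": 60}}

```text
t: 8.22
tcp_pos: [626.3, 110.1, 116.3]
tcp_rot: [0.0, 0.708, 0.706, 0.0]
force: [0.9, -0.8, 0.7]
width: 51.3
grasp_force: 0.0
```

Request:
{"fn": "move_arm", "kwargs": {"motion": "0 0 0 0; 0 0 0 0; 0 0 0 0; 0 0 0 0; 0 0 0 0; 0 0 0 0", "claw": 0}}

```text
t: 8.98
tcp_pos: [626.2, 110.1, 116.6]
tcp_rot: [0.0, 0.708, 0.706, 0.0]
force: [-1.2, 0.1, 5.9]
width: 6.6
grasp_force: 61.0
```

```bash
python3 - <<'E'
from est import *
state();p,W=wshot('w5')
P=W[box(W,590,660,75,150,121,230)]
for z in range(120,160,6):
    q=P[(P[:,2]>=z)&(P[:,2]<z+6)]
    if len(q): print(z,len(q),q.min(0).round(),q.max(0).round())
E
```

```text
t 8.97 tcp [626.2 110.1 116.6] yaw 89.8 w 6.6 gf 61.0 F [-1.2  0.1  5.9]
120 205 [599. 106. 121.] [630. 134. 126.]
126 128 [612. 118. 126.] [641. 134. 132.]
132 294 [610. 117. 132.] [643. 134. 138.]
138 360 [610.  91. 138.] [643. 135. 144.]
144 1613 [610.  88. 144.] [643. 134. 150.]
150 441 [609. 100. 150.] [643. 123. 156.]
156 316 [610. 100. 156.] [643. 123. 162.]
```

Request:
{"fn": "move_arm", "kwargs": {"motion": "0 0 -0.18 0; 0 0 -0.18 0; 0 0 0 0; 0 -0.42 0 0; 0 -0.42 0 0; 0 -0.42 0 0; 0 -0.42 0 0; 0 0 0 0; 0 0 0 0"}}

```text
t: 10.15
tcp_pos: [576.0, 110.2, 127.1]
tcp_rot: [0.0, 0.708, 0.706, 0.0]
force: [0.5, 0.1, -0.7]
width: 6.5
grasp_force: 60.2
```

Request:
{"fn": "move_arm", "kwargs": {"motion": "0 0 -0.6 0; 0 0 -0.6 0; 0 0 -0.7 0; 0 0 0 0"}}

```text
t: 10.65
tcp_pos: [576.8, 110.3, 186.4]
tcp_rot: [0.001, 0.708, 0.706, 0.002]
force: [-0.1, 0.8, -1.1]
width: 6.4
grasp_force: 60.3
```

```bash
python3 - <<'E'
from est import *
s,y=state();p,W=wshot('w6')
go(505,-38.9,181,91)
x,y,z=s['tcp_pos'];P=W[box(W,x-25,x+25,y-40,y+40,z+20,z+36)];P=P[np.abs(P[:,0]-x)<6];rect(P,'tab');print(np.percentile(P[:,2],[50,90,99]))
E
```

```text
t 10.65 tcp [576.8 110.3 186.4] yaw 89.8 w 6.4 gf 60.3 F [-0.1  0.8 -1.1]
t 10.7 tcp [576.1 110.3 184.9] yaw 89.8 w 6.5 gf 60.3 F [ 0.2 -0.5 -1.5]
units tool x,y,z [-4.98 -2.35  0.13] yaw -0.15
tab 1582 [576.1 111.8] [46.1 11.9] 86.2
[215.352833   216.42426732 221.92371516]
```

Request:
{"fn": "move_arm", "kwargs": {"motion": "-0.83 -0.39 0 0; -0.83 -0.39 0 0; -0.83 -0.39 0 0; -0.83 -0.39 0 0; -0.83 -0.39 0 0; -0.83 -0.39 0 -0.15; 0 0 0 0; 0 0 0 0"}}

```text
t: 11.7
tcp_pos: [505.0, -38.6, 183.6]
tcp_rot: [-0.0, 0.701, 0.713, -0.0]
force: [-0.7, 0.3, -0.9]
width: 6.7
grasp_force: 60.2
```

```bash
python3 - <<'E'
from est import *
s,y=state();p,W=wshot('w7')
go(505,-38.9,87,91)
x,y,z=s['tcp_pos'];P=W[box(W,x-6,x+6,y-40,y+40,z+20,z+32)];rect(P,'tab')
P=W[box(W,420,640,-130,30,56,70)];P=P[np.abs(P[:,1]+20)<12]
h,e=np.histogram(P[:,0],np.arange(440,620,4));print([(int(a),int(b)) for a,b in zip(e,h) if b>5])
E
```

```text
t 11.7 tcp [505.  -38.6 183.6] yaw 90.97 w 6.7 gf 60.2 F [-0.7  0.3 -0.9]
t 11.75 tcp [505.1 -38.4 183.6] yaw 91.0 w 6.8 gf 60.2 F [-0.1  0.2 -0.9]
units tool x,y,z [-0.02 -0.    3.22] yaw 0.0
tab 1493 [504.8 -37.2] [46.  11.9] 88.7
[(456, 62), (484, 26), (488, 80), (520, 117), (524, 9), (552, 125), (556, 23), (584, 44), (588, 61)]
```

Request:
{"fn": "move_arm", "kwargs": {"motion": "0 0 0.6 0; 0 0 0.6 0; 0 0 0.6 0; 0 0 0.6 0; 0 0 0.4 0; 0 0 0.3 0; 0 0 0.15 0; 0 0 0 0; 0 0 0 0"}}

```text
t: 12.88
tcp_pos: [505.2, -39.0, 86.8]
tcp_rot: [0.0, 0.701, 0.713, 0.0]
force: [-0.1, 0.0, -0.6]
width: 6.6
grasp_force: 60.2
```

Request:
{"fn": "move_arm", "kwargs": {"motion": "0 0 0.06 0; 0 0 0 0; 0 0 0 0"}}

```text
t: 13.25
tcp_pos: [505.5, -39.0, 85.5]
tcp_rot: [0.001, 0.701, 0.713, 0.0]
force: [-1.9, 1.4, 8.8]
width: 6.4
grasp_force: 61.7
```

Request:
{"fn": "move_arm", "kwargs": {"motion": "0 0 0 0; 0 0 0 0; 0 0 0 0; 0 0 0 0; 0 0 -0.5 0; 0 0 -1 0; 0 0 -1 0; 0 0 -1 0; 0 0 0 0", "claw": 40}}

```text
t: 14.38
tcp_pos: [506.1, -39.1, 192.5]
tcp_rot: [0.002, 0.701, 0.713, 0.001]
force: [-0.0, -0.5, -0.1]
width: 33.9
grasp_force: 0.0
```

```bash
python3 - <<'E'
from est import *
s,y=state();p,W=wshot('w8')
P=W[box(W,485,525,-80,10,100,130)];rect(P,'tab');print(np.percentile(P[:,2],[5,50,95]).round(1))
go(631.6,187.6,186,89.5)
E
```

```text
t 14.38 tcp [506.1 -39.1 192.5] yaw 91.0 w 33.9 gf 0.0 F [-0.  -0.5 -0.1]
tab 547 [505.5 -37.5] [ 8.  45.8] 1.0
[112.  114.5 115.6]
t 14.43 tcp [505.3 -39.  190.9] yaw 91.0 w 34.1 gf 0.0 F [-0.4 -0.4 -0.4]
units tool x,y,z [7.48 4.34 0.16] yaw 0.19
```

Request:
{"fn": "move_arm", "kwargs": {"motion": "0.94 0.54 0 0; 0.94 0.54 0 0; 0.94 0.54 0 0; 0.94 0.54 0 0; 0.94 0.54 0 0; 0.94 0.54 0 0; 0.94 0.55 0 0; 0.94 0.55 0 0.15; 0 0 0 0", "claw": 60}}

```text
t: 15.55
tcp_pos: [631.1, 190.4, 188.3]
tcp_rot: [-0.0, 0.708, 0.706, -0.001]
force: [0.2, 0.4, -0.2]
width: 51.5
grasp_force: 0.0
```

```bash
python3 - <<'E'
from est import *
s,y=state();p,W=wshot('w9')
for i,(a,b) in enumerate([(150,220),(222,290)]):
    P=W[box(W,600,660,a,b,139,150)];rect(P,f'tab{i}')
go(631.6,187.6,116)
E
```

```text
t 15.55 tcp [631.1 190.4 188.3] yaw 89.89 w 51.5 gf 0.0 F [ 0.2  0.4 -0.2]
tab0 761 [631.8 188.5] [ 8.  46.6] 0.1
tab1 853 [632.4 257.3] [44.8  7.8] 90.0
t 15.6 tcp [630.7 189.2 188.4] yaw 89.87 w 50.9 gf 0.0 F [-0.3 -0.5  0.2]
units tool x,y,z [-0.05  0.03  2.41] yaw None
```

Request:
{"fn": "move_arm", "kwargs": {"motion": "-0.03 0.03 0.7 0; 0 0 0.7 0; 0 0 0.6 0; 0 0 0.4 0; 0 0 0 0; 0 0 0 0"}}

```text
t: 16.35
tcp_pos: [632.4, 188.0, 118.3]
tcp_rot: [0.0, 0.708, 0.706, 0.0]
force: [0.5, -0.2, -0.2]
width: 51.3
grasp_force: 0.0
```

Request:
{"fn": "move_arm", "kwargs": {"motion": "0 0 0 0; 0 0 0 0; 0 0 0 0; 0 0 0 0; 0 0 0 0", "claw": 0}}

```text
t: 16.98
tcp_pos: [632.2, 188.1, 118.1]
tcp_rot: [0.0, 0.708, 0.706, 0.0]
force: [-2.1, 0.1, 5.5]
width: 6.5
grasp_force: 61.1
```

Request:
{"fn": "move_arm", "kwargs": {"motion": "0 0 -0.18 0; 0 0 -0.18 0; 0 0 0 0; 0 -0.42 0 0; 0 -0.42 0 0; 0 -0.42 0 0; 0 -0.42 0 0; 0 0 0 0; 0 0 0 0"}}

```text
t: 18.1
tcp_pos: [582.0, 188.2, 128.6]
tcp_rot: [0.0, 0.708, 0.706, 0.0]
force: [0.9, 0.0, -1.7]
width: 6.4
grasp_force: 60.3
```

Request:
{"fn": "move_arm", "kwargs": {"motion": "0 0 -0.6 0; 0 0 -0.6 0; 0 0 -0.7 0; 0 0 0 0; 0 0 0 0"}}

```text
t: 18.73
tcp_pos: [581.6, 188.1, 185.2]
tcp_rot: [-0.0, 0.708, 0.706, -0.0]
force: [0.2, 0.2, -1.0]
width: 6.8
grasp_force: 60.3
```

```bash
cat > tab.py <<'E'
from est import *
import sys
s,y=state();p,W=wshot(sys.argv[1])
x,y,z=s['tcp_pos'];P=W[box(W,x-6,x+6,y-40,y+40,z+20,z+32)];rect(P,'tab');print('top-tcp',np.median(P[:,2])-z)
print('case offset y: tcp y - tab y')
go(float(sys.argv[2]),float(sys.argv[3]),185,91)
E
python3 tab.py w10 572 -37.7
```

```text
t 18.73 tcp [581.6 188.1 185.2] yaw 89.79 w 6.8 gf 60.3 F [ 0.2  0.2 -1. ]
tab 1463 [580.8 188.3] [47.  11.9] 86.5
top-tcp 27.391724667354993
case offset y: tcp y - tab y
t 18.77 tcp [581.4 188.1 184.8] yaw 89.79 w 6.5 gf 60.3 F [ 0.3  0.2 -2. ]
units tool x,y,z [-7.53 -0.29 -0.01] yaw -0.15
```

Request:
{"fn": "move_arm", "kwargs": {"motion": "-0.94 -0.03 0 0; -0.94 -0.04 0 0; -0.94 -0.04 0 0; -0.94 -0.03 0 0; -0.94 -0.04 0 0; -0.94 -0.04 0 0; -0.94 -0.03 0 0; -0.95 -0.04 0 -0.15; 0 0 0 0; 0 0 0 0"}}

```text
t: 20.02
tcp_pos: [572.0, -37.2, 184.9]
tcp_rot: [-0.0, 0.701, 0.713, -0.0]
force: [-0.2, -0.2, -0.6]
width: 6.3
grasp_force: 60.3
```

```bash
python3 tab.py w11 572 -37.4
```

```text
t 20.02 tcp [572.  -37.2 184.9] yaw 90.98 w 6.3 gf 60.3 F [-0.2 -0.2 -0.6]
tab 1454 [571.5 -36.8] [46.6 11.9] 87.3
top-tcp 27.396131001307936
case offset y: tcp y - tab y
t 20.07 tcp [572.1 -37.  185. ] yaw 91.01 w 6.6 gf 60.3 F [-0.1  0.4 -1.2]
units tool x,y,z [-0.01 -0.    0.  ] yaw 0.0
```

Down 185→86 (3.3 units).

Request:
{"fn": "move_arm", "kwargs": {"motion": "0 0 0.6 0; 0 0 0.6 0; 0 0 0.6 0; 0 0 0.6 0; 0 0 0.4 0; 0 0 0.3 0; 0 0 0.16 0; 0 0 0 0; 0 0 0 0"}}

```text
t: 21.2
tcp_pos: [572.4, -37.7, 87.9]
tcp_rot: [0.0, 0.701, 0.713, 0.0]
force: [-0.2, 0.4, -1.4]
width: 6.5
grasp_force: 60.3
```

Request:
{"fn": "move_arm", "kwargs": {"motion": "0 0 0.04 0; 0 0 0 0; 0 0 0 0"}}

```text
t: 21.58
tcp_pos: [572.5, -37.8, 87.1]
tcp_rot: [0.0, 0.701, 0.713, 0.0]
force: [-1.6, -0.8, 5.0]
width: 6.2
grasp_force: 61.2
```

Request:
{"fn": "move_arm", "kwargs": {"motion": "0 0 0 0; 0 0 0 0; 0 0 0 0; 0 0 0 0; 0 0 -0.5 0; 0 0 -1 0; 0 0 -1 0; 0 0 -1 0; 0 0 0 0; 0 0 0 0", "claw": 40}}

```text
t: 22.82
tcp_pos: [571.9, -37.6, 191.3]
tcp_rot: [-0.0, 0.701, 0.713, -0.0]
force: [-0.2, 0.2, 0.3]
width: 34.2
grasp_force: 0.0
```

```bash
python3 - <<'E'
from est import *
s,y=state();p,W=wshot('w12')
P=W[box(W,555,590,-80,10,100,130)];rect(P,'tab');print(np.percentile(P[:,2],[5,50,95]).round(1))
go(632.4,256.5,190,89.8)
E
```

```text
t 22.82 tcp [571.9 -37.6 191.3] yaw 91.0 w 34.2 gf 0.0 F [-0.2  0.2  0.3]
tab 555 [572.6 -37.3] [ 8.  45.8] 1.0
[111.6 114.4 115.5]
t 22.88 tcp [571.8 -37.6 190.9] yaw 90.99 w 34.3 gf 0.0 F [ 0.6  0.7 -0.5]
units tool x,y,z [9.77 2.19 0.03] yaw 0.15
```

Request:
{"fn": "move_arm", "kwargs": {"motion": "0.98 0.22 0 0; 0.98 0.22 0 0; 0.98 0.22 0 0; 0.98 0.22 0 0; 0.98 0.22 0 0; 0.98 0.22 0 0; 0.98 0.22 0 0; 0.98 0.22 0 0; 0.98 0.22 0 0; 0.97 0.22 0 0.15", "claw": 60}}

```text
t: 24.12
tcp_pos: [632.8, 257.9, 190.2]
tcp_rot: [-0.0, 0.708, 0.706, -0.001]
force: [0.8, -0.1, 0.3]
width: 50.9
grasp_force: 0.0
```

Request:
{"fn": "move_arm", "kwargs": {"motion": "0 0 0 0; 0 0 0 0"}}

```text
t: 24.38
tcp_pos: [632.7, 256.5, 190.6]
tcp_rot: [-0.0, 0.708, 0.706, -0.001]
force: [0.3, 0.5, 0.5]
width: 51.2
grasp_force: 0.0
```

```bash
python3 - <<'E'
from est import *
s,y=state();p,W=wshot('w13')
P=W[box(W,600,660,222,290,139,150)];rect(P,f'tab')
P=W[box(W,600,660,290,400,100,160)];print(len(P),P[:,2].max())
go(632.4,257,117)
E
```

```text
t 24.38 tcp [632.7 256.5 190.6] yaw 89.81 w 51.2 gf 0.0 F [0.3 0.5 0.5]
tab 710 [632.2 257.5] [46.1  7.6] 90.0
1883 123.26656633217652
t 24.43 tcp [632.8 256.2 190.8] yaw 89.78 w 51.6 gf 0.0 F [-0.2  0.4 -0.1]
units tool x,y,z [ 0.03 -0.01  2.46] yaw None
```

Request:
{"fn": "move_arm", "kwargs": {"motion": "0.03 0 0.7 0; 0 0 0.7 0; 0 0 0.6 0; 0 0 0.44 0; 0 0 0 0; 0 0 0 0"}}

```text
t: 25.18
tcp_pos: [633.5, 258.1, 118.9]
tcp_rot: [0.0, 0.708, 0.706, 0.0]
force: [0.1, 0.4, 0.2]
width: 51.4
grasp_force: 0.0
```

Request:
{"fn": "move_arm", "kwargs": {"motion": "0 0 0 0; 0 0 0 0; 0 0 0 0; 0 0 0 0; 0 0 0 0", "claw": 0}}

```text
t: 25.8
tcp_pos: [633.2, 258.1, 118.7]
tcp_rot: [0.0, 0.708, 0.706, 0.0]
force: [-3.1, -0.8, 5.8]
width: 6.5
grasp_force: 60.9
```

Request:
{"fn": "move_arm", "kwargs": {"motion": "0 0 -0.18 0; 0 0 -0.18 0; 0 0 0 0; 0 -0.42 0 0; 0 -0.42 0 0; 0 -0.42 0 0; 0 -0.42 0 0; 0 0 0 0; 0 0 0 0"}}

```text
t: 26.92
tcp_pos: [583.0, 258.2, 129.2]
tcp_rot: [0.0, 0.708, 0.706, 0.0]
force: [0.6, 0.6, -1.3]
width: 6.2
grasp_force: 60.1
```

Request:
{"fn": "move_arm", "kwargs": {"motion": "0 0 -0.6 0; 0 0 -0.6 0; 0 0 -0.7 0; 0 0 0 0; 0 0 0 0"}}

```text
t: 27.55
tcp_pos: [582.5, 258.1, 185.8]
tcp_rot: [-0.0, 0.708, 0.706, -0.0]
force: [-0.9, -1.4, -2.5]
width: 6.6
grasp_force: 60.1
```

```bash
python3 tab.py w14 472 -39.2
```

```text
t 27.55 tcp [582.5 258.1 185.8] yaw 89.8 w 6.6 gf 60.1 F [-0.9 -1.4 -2.5]
tab 1419 [582.1 257.7] [46.2 11.9] 87.7
top-tcp 26.803418300466006
case offset y: tcp y - tab y
t 27.6 tcp [582.4 258.1 185.4] yaw 89.79 w 6.3 gf 60.1 F [-0.8  0.5 -0.5]
units tool x,y,z [-9.92 -3.64  0.01] yaw -0.15
```

Request:
{"fn": "move_arm", "kwargs": {"motion": "-0.99 -0.36 0 0; -0.99 -0.36 0 0; -0.99 -0.36 0 0; -0.99 -0.36 0 0; -0.99 -0.37 0 0; -0.99 -0.37 0 0; -0.99 -0.37 0 0; -0.99 -0.37 0 0; -0.99 -0.37 0 0; -0.99 -0.37 0 -0.15"}}

```text
t: 28.85
tcp_pos: [471.1, -39.3, 185.5]
tcp_rot: [-0.0, 0.701, 0.713, -0.0]
force: [0.7, -0.4, -2.0]
width: 6.6
grasp_force: 60.1
```

Request:
{"fn": "move_arm", "kwargs": {"motion": "0 0 0 0; 0 0 0 0"}}

```text
t: 29.1
tcp_pos: [471.8, -38.2, 185.7]
tcp_rot: [-0.0, 0.701, 0.713, -0.0]
force: [0.4, -0.7, -1.0]
width: 6.5
grasp_force: 60.1
```

```bash
python3 tab.py w15 472 -38.7
```

```text
t 29.1 tcp [471.8 -38.2 185.7] yaw 90.97 w 6.5 gf 60.1 F [ 0.4 -0.7 -1. ]
tab 1435 [472.8 -38.8] [11.9 47.1] 4.3
top-tcp 26.797016107219832
case offset y: tcp y - tab y
t 29.15 tcp [471.9 -37.9 185.7] yaw 91.0 w 6.4 gf 60.1 F [-0.6 -0.5 -1.3]
units tool x,y,z [-0.03  0.    0.02] yaw 0.0
```

Request:
{"fn": "move_arm", "kwargs": {"motion": "-0.03 0 0.6 0; 0 0 0.6 0; 0 0 0.6 0; 0 0 0.6 0; 0 0 0.4 0; 0 0 0.3 0; 0 0 0.16 0; 0 0 0 0; 0 0 0.04 0; 0 0 0 0"}}

```text
t: 30.4
tcp_pos: [472.2, -39.4, 87.7]
tcp_rot: [0.0, 0.701, 0.713, 0.0]
force: [-1.9, 0.4, 5.4]
width: 6.3
grasp_force: 61.0
```

Request:
{"fn": "move_arm", "kwargs": {"motion": "0 0 0 0; 0 0 0 0; 0 0 0 0; 0 0 0 0; 0 0 -0.5 0; 0 0 -1 0; 0 0 -1 0; 0 0 -1 0; 0 0 0 0; 0 0 0 0", "claw": 24}}

```text
t: 31.65
tcp_pos: [471.6, -39.3, 192.0]
tcp_rot: [-0.0, 0.701, 0.713, -0.0]
force: [-0.2, 0.5, -0.6]
width: 20.4
grasp_force: 0.0
```

```bash
python3 - <<'E'
from est import *
s,y=state();p,W=wshot('w16')
for a in (472,505,572):
    P=W[box(W,a-15,a+15,-80,10,100,130)];rect(P,'tab');print(np.percentile(P[:,2],[5,50,95]).round(1))
P=W[box(W,400,600,-440,-260,32,48)];rect(P,'lid top')
P=W[box(W,400,600,-440,-260,60,90)];rect(P,'lid handle')
E
python3 - <<'E'
from est import *
p,d=grab_frame('top');W=cloud(d,camera_model('top'))
P=W[box(W,400,600,-440,-260,30,50)];rect(P,'lid top')
P=W[box(W,400,600,-440,-260,60,90)];rect(P,'lid handle')
P=W[box(W,400,520,100,300,35,60)];rect(P,'pin')
go(500,-420,190,90)
E
```

```text
t 31.65 tcp [471.6 -39.3 192. ] yaw 90.99 w 20.4 gf 0.0 F [-0.2  0.5 -0.6]
tab 550 [472.1 -40. ] [ 8.  46.2] 0.9
[111.2 114.4 115.5]
tab 667 [505.7 -37.6] [ 8.3 46.2] 0.8
[103.2 114.3 115.5]
tab 749 [572.3 -37.4] [ 9.5 46.6] 1.8
[101.5 113.8 115.4]
lid top 0 [0. 0.] [0. 0.] 0.0
lid handle 0 [0. 0.] [0. 0.] 0.0
lid top 1109 [ 507.4 -345.9] [ 86.4 161.9] 87.5
lid handle 123 [ 500.1 -346.3] [84.3 12.5] 88.4
pin 106 [450.6 159.3] [115.5  25.5] 89.8
t 31.75 tcp [471.4 -39.2 191.4] yaw 91.0 w 20.5 gf 0.0 F [ 0.8  0.4 -0. ]
units tool x,y,z [-12.71   0.73   0.05] yaw 0.12
```

Request:
{"fn": "move_arm", "kwargs": {"motion": "-1 0.07 0 0; -1 0.07 0 0; -1 0.07 0 0; -1 0.07 0 0; -1 0.07 0 0; -1 0.07 0 0; -1 0.07 0 0; -1 0.07 0 0; -1 0.07 0 0; -1 0.07 0 0", "claw": 60}}

```text
t: 33.0
tcp_pos: [497.8, -339.7, 191.0]
tcp_rot: [-0.001, 0.701, 0.713, -0.0]
force: [-0.2, 0.3, -0.4]
width: 51.3
grasp_force: 0.0
```

Request:
{"fn": "move_arm", "kwargs": {"motion": "-1 0.07 0 0; -1 0.07 0 0; 0 0 0 0; 0 0 0 0"}}

```text
t: 33.5
tcp_pos: [503.0, -398.1, 191.2]
tcp_rot: [-0.001, 0.701, 0.713, 0.0]
force: [0.7, -0.2, 1.4]
width: 51.0
grasp_force: 0.0
```

```bash
cat > lid.py <<'E'
from est import *
import sys
s,y=state();p,W=wshot(sys.argv[1])
P=W[box(W,400,620,-460,-250,33,44)];rect(P,'lid top');np.save('pics/lidtop.npy',P)
P=W[box(W,400,600,-440,-260,64,90)];r=rect(P,'lid handle');print(np.percentile(P[:,2],[5,50,95]).round(1))
P=W[box(W,555,620,-400,-290,8,34)];rect(P,'knuckle')
E
python3 lid.py w17
```

```text
t 33.5 tcp [ 503.  -398.1  191.2] yaw 91.0 w 51.0 gf 0.0 F [ 0.7 -0.2  1.4]
lid top 9801 [ 494.3 -344.3] [ 84.4 141. ] 88.4
lid handle 1213 [ 498.  -343.9] [83.2 12.5] 87.9
[72.1 74.2 75.6]
knuckle 770 [ 580.  -347.7] [40.2 24.6] 87.3
```

View pics/w17.png

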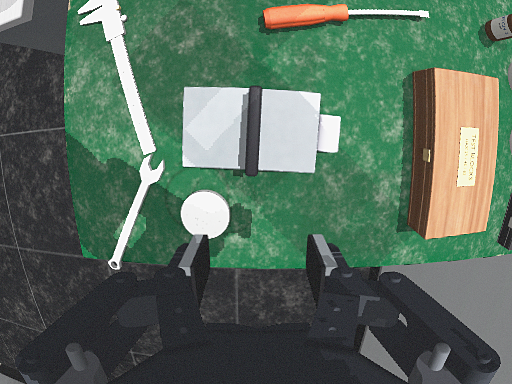

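```bash
python3 -c "
from h import *
go(498.2,-344.2,38,88)"
```

```text
t 33.55 tcp [ 503.2 -397.9  191.5] yaw 91.02 w 51.3 gf 0.0 F [-0.3  0.5  0.2]
units tool x,y,z [ 1.79 -0.13  5.12] yaw 0.38
```

Request:
{"fn": "move_arm", "kwargs": {"motion": "0.6 -0.04 0 0; 0.6 -0.04 0 0; 0.59 -0.05 0 0.38; 0 0 1 0; 0 0 1 0; 0 0 1 0; 0 0 0.6 0; 0 0 0.5 0; 0 0 0 0; 0 0 0 0"}}

```text
t: 34.8
tcp_pos: [498.9, -345.5, 69.9]
tcp_rot: [0.001, 0.72, 0.694, 0.0]
force: [0.3, 0.1, -0.1]
width: 50.9
grasp_force: 0.0
```

```bash
python3 lid.py w18;python3 -c "
from h import *
go(498.2,-344.2,38,88)"
```

```text
t 34.8 tcp [ 498.9 -345.5   69.9] yaw 87.96 w 50.9 gf 0.0 F [ 0.3  0.1 -0.1]
lid top 19046 [ 494.3 -344.4] [ 84.9 140.1] 87.9
lid handle 3335 [ 498.2 -344.2] [66.7 63.2] 45.2
[72.  74.4 87.1]
knuckle 1473 [ 577.7 -334. ] [30.4 68.3] 13.2
t 34.85 tcp [ 498.9 -345.5   69.9] yaw 87.96 w 51.1 gf 0.0 F [ 0.  -0.4  1.1]
units tool x,y,z [ 0.04 -0.03  1.06] yaw -0.01
```

Request:
{"fn": "move_arm", "kwargs": {"motion": "0.04 -0.02 0.4 0; 0 0 0.4 0; 0 0 0.24 0; 0 0 0 0; 0 0 0 0"}}

```text
t: 35.48
tcp_pos: [498.0, -344.1, 37.9]
tcp_rot: [0.0, 0.72, 0.694, 0.0]
force: [-0.1, 0.3, -0.5]
width: 51.0
grasp_force: 0.0
```

Request:
{"fn": "move_arm", "kwargs": {"motion": "0 0 0 0; 0 0 0 0; 0 0 0 0; 0 0 0 0; 0 0 0 0", "claw": 0}}

```text
t: 36.1
tcp_pos: [498.1, -344.1, 38.2]
tcp_rot: [0.0, 0.72, 0.694, 0.0]
force: [-0.2, 0.9, 4.7]
width: 10.9
grasp_force: 59.5
```

Request:
{"fn": "move_arm", "kwargs": {"motion": "0 0 -0.3 0; 0 0 -0.5 0; 0 0 -1 0; 0 0 -1 0; 0 0 -1 0; 0 0 -0.5 0; 0 0 0 0; 0 0 0 0"}}

```text
t: 37.1
tcp_pos: [497.4, -343.6, 165.6]
tcp_rot: [-0.001, 0.72, 0.694, -0.0]
force: [-0.2, 0.1, -2.5]
width: 11.0
grasp_force: 58.7
```

```bash
cat > lidheld.py <<'E'
from est import *
import sys
s,yaw=state();p,W=wshot(sys.argv[1]);a=np.radians(yaw-90)
o=s['tcp_pos'];L=(W-o).copy();R=np.array([[np.cos(a),np.sin(a)],[-np.sin(a),np.cos(a)]])
L[...,:2]=L[...,:2]@R.T
P=L[box(L,-130,130,-80,80,-32,0)]
h,e=np.histogram(P[:,2],np.arange(-32,2,2));print(list(zip(e.astype(int).tolist(),h.tolist())))
zt=e[h.argmax()]+1;P=P[np.abs(P[:,2]-zt)<3];r=rect(P,'lidtop in tool'); print('z',P[:,2].mean())
C=np.polyfit(P[:,0],P[:,2],1);D=np.polyfit(P[:,1],P[:,2],1);print('slope x,y deg',np.degrees(C[0]),np.degrees(D[0]))
E
python3 lidheld.py w19
```

```text
t 37.1 tcp [ 497.4 -343.6  165.6] yaw 87.95 w 11.0 gf 58.7 F [-0.2  0.1 -2.5]
[(-32, 140), (-30, 200), (-28, 70), (-26, 192), (-24, 85), (-22, 167), (-20, 143), (-18, 135), (-16, 313), (-14, 601), (-12, 969), (-10, 290), (-8, 140), (-6, 130), (-4, 204), (-2, 214)]
lidtop in tool 1860 [17.5 32.3] [ 53.  174.4] 67.3
z -11.36859829506767
slope x,y deg -0.5221793918642377 1.0785554958917167
```

```bash
sed -i 's/-32,0)\]/-10,12)]/; s/np.arange(-32,2,2)/np.arange(-10,14,2)/' lidheld.py; python3 lidheld.py w20
python3 -c "
from h import *
import numpy as np
a=np.radians(1.0)
x,y=522+4*np.cos(a),-37.9+4*np.sin(a)
go(x,y,200,91)"
```

```text
t 37.15 tcp [ 497.4 -343.6  165.5] yaw 87.95 w 10.9 gf 58.7 F [-0.2 -0.8 -2.4]
[(-10, 276), (-8, 139), (-6, 129), (-4, 215), (-2, 207), (0, 5506), (2, 14771), (4, 66), (6, 0), (8, 0), (10, 0)]
lidtop in tool 20343 [-4.   6.9] [140.   70.3] 0.1
z 2.375303008508859
slope x,y deg -0.14380878478009476 -0.06816203720898312
t 37.2 tcp [ 497.5 -343.6  165.6] yaw 87.96 w 11.2 gf 58.7 F [-0.2  0.  -2.9]
units tool x,y,z [10.22  0.59 -1.15] yaw -0.38
```

Request:
{"fn": "move_arm", "kwargs": {"motion": "0.5 0.03 -0.3 0; 0.97 0.06 -0.3 0; 1 0.06 0 0; 1 0.06 0 0; 1 0.06 0 0; 1 0.06 0 0; 1 0.06 0 0; 1 0.06 0 0; 1 0.06 0 -0.19; 0.75 0.05 0 -0.19"}}

```text
t: 38.45
tcp_pos: [523.7, -66.1, 185.1]
tcp_rot: [-0.0, 0.7, 0.714, 0.0]
force: [0.9, -1.0, -3.1]
width: 11.1
grasp_force: 58.7
```

Request:
{"fn": "move_arm", "kwargs": {"motion": "0.5 0.03 0 0; 0.3 0 0 0; 0 0 0 0; 0 0 0 0"}}

```text
t: 38.95
tcp_pos: [524.4, -44.6, 184.8]
tcp_rot: [0.0, 0.701, 0.713, -0.0]
force: [0.2, 0.0, -2.5]
width: 11.1
grasp_force: 58.7
```

```bash
python3 lidheld.py w21
python3 - <<'E'
from est import *
W=np.load('pics/w21.npy')
P=W[box(W,590,640,-20,30,104,120)];rect(P,'kn L')
P=W[box(W,590,640,-95,-55,104,120)];rect(P,'kn R')
s,_=state();z=s['tcp_pos'][2]
P=W[box(W,590,640,-70,0,z-28,z-5)];rect(P,'lid kn')
go(526,-37.8,126,91)
E
```

```text
t 38.95 tcp [524.4 -44.6 184.8] yaw 90.96 w 11.1 gf 58.7 F [ 0.2  0.  -2.5]
[(-10, 302), (-8, 143), (-6, 154), (-4, 188), (-2, 209), (0, 5044), (2, 15207), (4, 81), (6, 0), (8, 0), (10, 1)]
lidtop in tool 20332 [-3.9  6.8] [139.9  70.4] 0.1
z 2.4056707691953623
slope x,y deg -0.04685013181042885 -0.12456159090965428
kn L 604 [607.5  -3.2] [25.7 18.5] 2.5
kn R 0 [0. 0.] [0. 0.] 0.0
t 39.0 tcp [524.4 -44.6 184.8] yaw 90.95 w 11.3 gf 58.7 F [ 0.3  0.6 -2.7]
lid kn 1622 [608.  -43.5] [22.2 40.3] 1.0
t 39.0 tcp [524.4 -44.6 184.8] yaw 90.95 w 11.3 gf 58.7 F [ 0.3  0.6 -2.7]
units tool x,y,z [0.23 0.06 1.96] yaw -0.01
```

Request:
{"fn": "move_arm", "kwargs": {"motion": "0.24 0.06 0 0; 0 0 0 0; 0 0 0.5 0; 0 0 0.5 0; 0 0 0.5 0; 0 0 0.2 0; 0 0 0 0; 0 0 0 0"}}

```text
t: 40.0
tcp_pos: [526.4, -36.9, 134.2]
tcp_rot: [0.0, 0.701, 0.713, 0.0]
force: [0.2, -0.4, -3.0]
width: 11.0
grasp_force: 58.6
```

```bash
cat > kn.py <<'E'
from est import *
import sys
s,_=state();p,W=wshot(sys.argv[1]);z=s['tcp_pos'][2]
K=W[box(W,590,625,-20,12,105,125)];rect(K,'kn L');print('max x',np.percentile(K[:,0],99),'ymin',np.percentile(K[:,1],1))
P=W[box(W,590,625,-62,-12,z-28,z-4)];P=P[P[:,1]<-14];rect(P,'lid kn');print('max x',np.percentile(P[:,0],99),'ymax',np.percentile(P[:,1],99),'top z',np.percentile(P[:,2],98),np.percentile(K[:,2],98))
go(526,-37.6,125.6,91)
E
python3 kn.py w22
```

```text
t 40.0 tcp [526.4 -36.9 134.2] yaw 91.0 w 11.0 gf 58.6 F [ 0.2 -0.4 -3. ]
kn L 999 [605.4  -7. ] [29.9 26.1] 1.0
max x 619.7414701800493 ymin -19.792837056425252
lid kn 1665 [610.  -38.9] [22.2 46.1] 1.2
max x 619.8448371022617 ymax -15.976054342981618 top z 124.6276338429269 123.885345403947
t 40.05 tcp [526.4 -36.9 134.3] yaw 91.0 w 11.3 gf 58.6 F [ 0.4  0.4 -2.6]
units tool x,y,z [-0.02 -0.02  0.29] yaw -0.0
```

Request:
{"fn": "move_arm", "kwargs": {"motion": "-0.02 0 0.1 0; 0 0 0.1 0; 0 0 0.08 0; 0 0 0 0; 0 0 0 0; 0 0 0 0"}}

```text
t: 40.8
tcp_pos: [526.1, -37.5, 126.1]
tcp_rot: [0.0, 0.701, 0.713, -0.0]
force: [-5.8, 0.1, 8.7]
width: 10.9
grasp_force: 60.3
```

```bash
python3 kn.py w23
```

```text
t 40.8 tcp [526.1 -37.5 126.1] yaw 91.0 w 10.9 gf 60.3 F [-5.8  0.1  8.7]
kn L 1089 [605.3  -7. ] [30.2 26.1] 0.7
max x 619.4615884089746 ymin -19.80929914080521
lid kn 1774 [609.6 -39.2] [22.3 45.8] 1.3
max x 619.5780205337776 ymax -16.580512347902662 top z 116.64993949512318 116.80738844315965
t 40.85 tcp [526.  -37.5 126.1] yaw 91.0 w 10.7 gf 60.3 F [-4.3  0.3  8.8]
units tool x,y,z [-0.   -0.    0.02] yaw -0.0
```

Request:
{"fn": "move_arm", "kwargs": {"motion": "0 0 0 0; 0 0 0 0; 0 0 0 0; 0 0 0 0; 0 0 -0.4 0; 0 0 -1 0; 0 0 -1 0; 0 0 -1 0; 0 0 0 0; 0 0 0 0", "claw": 45}}

```text
t: 42.1
tcp_pos: [525.9, -37.4, 227.2]
tcp_rot: [-0.0, 0.701, 0.713, -0.0]
force: [-0.5, -0.4, 0.1]
width: 38.4
grasp_force: 0.0
```

Request:
{"fn": "move_arm", "kwargs": {"motion": "-0.9 0.2 0 0; -0.9 0.2 0 0; -0.9 0.2 0 0; 0 0 0 0; 0 0 0 0"}}

```text
t: 42.72
tcp_pos: [545.1, -117.6, 226.7]
tcp_rot: [-0.001, 0.701, 0.713, -0.0]
force: [0.2, 0.4, 0.2]
width: 38.1
grasp_force: 0.0
```

```bash
cat > chk.py <<'E'
from est import *
import sys
state();p,W=wshot(sys.argv[1])
P=W[box(W,430,600,-100,20,125,132)];rect(P,'lid top');print('z',np.median(P[:,2]))
for n,a,b in(('R',-82,-57.5),('lid',-55,-18),('L',-15.,10)):
    P=W[box(W,594.5,626,a,b,104,120)]; q=P[P[:,2]>np.percentile(P[:,2],60)];rect(P,n);print(' top ridge x',q[:,0].mean().round(1),'z',np.percentile(P[:,2],95).round(1),'xmax',np.percentile(P[:,0],98).round(1),'y',np.percentile(P[:,1],[1,99]).round(1))
E
python3 chk.py w24
```

```text
t 42.73 tcp [ 545.1 -117.6  226.7] yaw 90.99 w 38.1 gf 0.0 F [0.2 0.4 0.2]
lid top 14157 [522.4 -38.4] [140.2  84.4] 1.3
z 128.559963096119
R 502 [608.9 -69. ] [17.9 24.7] 89.6
 top ridge x 608.6 z 116.4 xmax 620.3 y [-77.7 -60.3]
lid 1059 [608.1 -36.6] [25.  36.9] 0.8
 top ridge x 608.0 z 116.4 xmax 619.5 y [-54.8 -18.4]
L 512 [607.8  -3.1] [19.  24.8] 89.9
 top ridge x 608.0 z 116.3 xmax 619.1 y [-12.4   5.1]
```

View pics/w24.png

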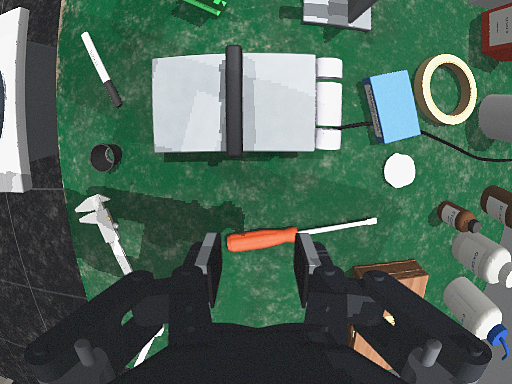

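Request:
{"fn": "move_arm", "kwargs": {"motion": "0.9 -0.33 0 0; 0.9 -0.33 0 0; 0.9 -0.33 0 0; 0.9 -0.33 0 0; 0.9 -0.33 0 0; 0.9 -0.33 0 0; 0.9 -0.33 0 0; 0.9 -0.34 0 0; 0.9 -0.34 0 0; 0 0 0 0", "claw": 80}}

```text
t: 44.02
tcp_pos: [450.6, 124.9, 227.4]
tcp_rot: [-0.0, 0.7, 0.714, 0.0]
force: [1.2, -0.9, 0.1]
width: 68.3
grasp_force: 0.0
```

Request:
{"fn": "move_arm", "kwargs": {"motion": "0 0 0 0; 0 0 0 0"}}

```text
t: 44.28
tcp_pos: [451.8, 122.8, 227.4]
tcp_rot: [0.0, 0.701, 0.713, -0.0]
force: [0.1, 0.3, 0.2]
width: 68.2
grasp_force: 0.0
```

```bash
cat > pin.py <<'E'
from est import *
import sys
s,yw=state();p,W=wshot(sys.argv[1])
P=W[box(W,390,520,140,260,38,52)];r=rect(P,'grip top');print('z',np.median(P[:,2]))
dark=p.max(2)
B=(p.min(2)>120)&box(W,400,530,205,360,3,20)
n,l,st,c=cv2.connectedComponentsWithStats(B.astype(np.uint8));k=1+np.argmax(st[1:,4]);Q=W[l==k];print(st[k])
rect(Q,'rod');vx,vy,x0,y0=cv2.fitLine(Q[:,:2].astype(np.float32),cv2.DIST_HUBER,0,.01,.01).ravel();vx,vy=(vx,vy) if vy>0 else (-vx,-vy)
print('axis yaw',np.degrees(np.arctan2(-vx,vy)),'pt',x0,y0,'tip',Q[np.argmax(Q[:,:2]@[vx,vy])].round(1),'x on axis at grip y',x0+(r[0][1]-y0)*vx/vy)
E
python3 pin.py w25
```

```text
t 44.27 tcp [451.8 122.8 227.4] yaw 90.96 w 68.2 gf 0.0 F [0.1 0.3 0.2]
grip top 680 [449.4 235.2] [36.7 24.8] 77.2
z 44.24400219534155
[258   0  26  62 592]
rod 592 [465.5 299.4] [85.4 12. ] 75.6
axis yaw -14.208402 pt 465.28662 297.9011 tip [479.  340.    9.4] x on axis at grip y 449.4004
```

Request:
{"fn": "move_arm", "kwargs": {"motion": "0.8 0 0 0; 0.8 -0.1 0 0; 0 0 0 0.85; 0 0 0 0.85; 0 0 0 0; 0 0 0 0"}}

```text
t: 45.08
tcp_pos: [447.9, 170.9, 227.4]
tcp_rot: [0.0, 0.78, 0.626, -0.0]
force: [-0.2, -0.3, -0.2]
width: 68.6
grasp_force: 0.0
```

```bash
python3 pin.py w26; python3 -c "
from h import *
a=np.radians(-13.5)
go(449.4+4*np.sin(a),235.2-4*np.cos(a),30,76.5)"
```

```text
t 45.08 tcp [447.9 170.9 227.4] yaw 77.51 w 68.6 gf 0.0 F [-0.2 -0.3 -0.2]
grip top 699 [448.9 235.4] [35.3 25. ] 77.4
z 44.23703401717457
[243  25  12  78 693]
rod 693 [466.1 302.6] [99.7 11.4] 76.0
axis yaw -13.877002 pt 465.7062 300.22168 tip [477.2 351.3   6.6] x on axis at grip y 449.70297
t 45.12 tcp [447.9 171.  227.4] yaw 77.5 w 68.4 gf 0.0 F [-0.9  0.1 -0.2]
units tool x,y,z [ 1.97 -0.42  6.58] yaw 0.12
```

Request:
{"fn": "move_arm", "kwargs": {"motion": "0.66 -0.14 0 0; 0.66 -0.14 0 0; 0.65 -0.14 0 0; 0 0 0 0.12; 0 0 1 0; 0 0 1 0; 0 0 1 0; 0 0 1 0; 0 0 0 0; 0 0 0 0"}}

```text
t: 46.38
tcp_pos: [449.0, 231.6, 108.4]
tcp_rot: [0.0, 0.786, 0.619, 0.001]
force: [-1.3, -0.2, 0.2]
width: 68.4
grasp_force: 0.0
```

```bash
python3 pin.py w27; python3 -c "
from h import *
a=np.radians(-13.5)
go(449.4+4*np.sin(a),235.3-4*np.cos(a),4,76.5)"
```

```text
t 46.38 tcp [449.  231.6 108.4] yaw 76.42 w 68.4 gf 0.0 F [-1.3 -0.2  0.2]
grip top 1444 [449.5 236. ] [35.4 24.6] 75.4
z 44.25518492724103
[ 251   51   14  120 1558]
rod 1558 [466.1 302.1] [101.9  11.1] 76.2
axis yaw -14.218997 pt 465.7887 301.1375 tip [479.3 351.3   6.8] x on axis at grip y 449.28583
t 46.42 tcp [449.1 231.7 108.7] yaw 76.42 w 68.5 gf 0.0 F [ 0.3 -0.1  0.1]
units tool x,y,z [-0.02 -0.02  3.49] yaw -0.01
```

Request:
{"fn": "move_arm", "kwargs": {"motion": "0 -0.01 0.9 0.05; 0 0 0.9 0; 0 0 0.9 0; 0 0 0.5 0; 0 0 0.29 0; 0 0 0 0; 0 0 0 0"}}

```text
t: 47.3
tcp_pos: [448.6, 231.9, 3.4]
tcp_rot: [0.0, 0.788, 0.616, 0.001]
force: [-0.1, -0.0, -0.0]
width: 68.4
grasp_force: 0.0
```

Request:
{"fn": "move_arm", "kwargs": {"motion": "0 0 0 0; 0 0 0 0; 0 0 0 0; 0 0 0 0; 0 0 0 0; 0 0 0 0", "claw": 0}}

```text
t: 48.05
tcp_pos: [448.3, 231.8, 3.1]
tcp_rot: [0.0, 0.788, 0.616, 0.0]
force: [-0.5, -0.2, 5.9]
width: 23.5
grasp_force: 59.6
```

Request:
{"fn": "move_arm", "kwargs": {"motion": "0 0 -0.3 0; 0 0 -0.5 0; 0 0 -1 0; 0 0 -1 0; 0 0 -1 0; 0 0 -1 0; 0 0 -1 0; 0 0 -0.7 0; 0 0 0 0; 0 0 0 0"}}

```text
t: 49.3
tcp_pos: [447.6, 231.5, 197.2]
tcp_rot: [-0.0, 0.788, 0.616, -0.0]
force: [-0.0, -0.1, -0.9]
width: 23.2
grasp_force: 58.9
```

```bash
cat > pinheld.py <<'E'
from est import *
import sys
s,yaw=state();p,W=wshot(sys.argv[1]);a=np.radians(yaw-90)
L=W-s['tcp_pos'];L[...,:2]=L[...,:2]@np.array([[np.cos(a),np.sin(a)],[-np.sin(a),np.cos(a)]]).T
B=(p.min(2)>60)&box(L,-25,25,25,150,-30,40)
n,l,st,c=cv2.connectedComponentsWithStats(B.astype(np.uint8));k=1+np.argmax(st[1:,4]);Q=L[l==k];print('n',len(Q))
out=[]
for a0 in np.arange(25,140,10):
    q=Q[(Q[:,1]>=a0)&(Q[:,1]<a0+10)]
    if len(q)>15: out.append((a0+5,(np.percentile(q[:,0],2)+np.percentile(q[:,0],98))/2,np.percentile(q[:,2],90),np.ptp(q[:,0])))
out=np.array(out);print(out.round(1))
o=out[out[:,0]<105];cx=np.polyfit(o[:,0],o[:,1],1);cz=np.polyfit(o[:,0],o[:,2],1)
tip=np.percentile(Q[:,1],99.8)
print('tip y',tip,'dyaw deg',-np.degrees(np.arctan(cx[0])),'pitch deg',np.degrees(np.arctan(cz[0])),'x at tip',np.polyval(cx,tip),'axis z at mid,tip',np.polyval(cz,60)-6,np.polyval(cz,tip)-6)
E
python3 pinheld.py w28
```

```text
t 49.3 tcp [447.6 231.5 197.2] yaw 76.03 w 23.2 gf 58.9 F [-0.  -0.1 -0.9]
n 4482
[[ 3.00e+01  2.00e-01  9.50e+00  1.20e+01]
 [ 4.00e+01 -1.00e-01  9.60e+00  1.18e+01]
 [ 5.00e+01 -1.00e-01  9.60e+00  1.16e+01]
 [ 6.00e+01 -0.00e+00  9.70e+00  1.19e+01]
 [ 7.00e+01  2.00e-01  9.60e+00  1.18e+01]
 [ 8.00e+01 -0.00e+00  9.60e+00  1.17e+01]
 [ 9.00e+01 -0.00e+00  9.60e+00  1.12e+01]
 [ 1.00e+02  0.00e+00  9.60e+00  1.18e+01]
 [ 1.10e+02  1.00e-01  9.40e+00  1.17e+01]
 [ 1.20e+02  1.00e-01  7.40e+00  8.30e+00]]
tip y 122.94266515964748 dyaw deg 0.060779976359654465 pitch deg 0.023350023291777197 x at tip -0.033525647838302294 axis z at mid,tip 3.5941447192557874 3.6197960463060515
```

Request:
{"fn": "move_arm", "kwargs": {"motion": "0 0 0 -0.62; 0 0 0 -0.62; 0 0 0 -0.63; 0 0 0 0; -0.98 0.3 0 0; -0.98 0.3 0 0; -0.98 0.3 0 0; -0.98 0.3 0 0; -0.98 0.3 0 0; -0.98 0.3 0 0"}}

```text
t: 50.6
tcp_pos: [505.2, 55.3, 197.2]
tcp_rot: [-0.0, 0.702, 0.712, -0.0]
force: [0.4, 1.0, -1.4]
width: 23.3
grasp_force: 58.9
```

Request:
{"fn": "move_arm", "kwargs": {"motion": "-0.98 0.3 0 0; -0.98 0.3 0 0; -0.98 0.3 0 0; -0.98 0.3 0 0; -0.98 0.3 0 0; -0.98 0.3 0 0; -0.98 0.3 0 0; -0.98 0.3 0 0; 0 0 0 0; 0 0 0 0"}}

```text
t: 51.85
tcp_pos: [580.9, -177.1, 197.1]
tcp_rot: [-0.001, 0.701, 0.713, -0.0]
force: [0.1, -0.3, -1.8]
width: 23.3
grasp_force: 59.0
```

```bash
python3 pinheld.py w29; python3 -c "
from h import *
go(611.3,-213.5,99.2,91)"
```

```text
t 51.85 tcp [ 580.9 -177.1  197.1] yaw 90.93 w 23.3 gf 59.0 F [ 0.1 -0.3 -1.8]
n 4481
[[ 30.    0.5   9.6  12. ]
 [ 40.    0.2   9.6  11.8]
 [ 50.    0.2   9.7  11.6]
 [ 60.    0.3   9.6  11.4]
 [ 70.    0.5   9.6  11.8]
 [ 80.    0.3   9.7  11.7]
 [ 90.    0.3   9.7  11.2]
 [100.    0.3   9.7  11.8]
 [110.    0.5   9.6  11.8]
 [120.    0.4   7.6   8.3]]
tip y 122.83498924949535 dyaw deg 0.042335953345119956 pitch deg 0.10885207035868992 x at tip 0.28698345865599234 axis z at mid,tip 3.652351955431124 3.7717277097689585
t 51.9 tcp [ 580.9 -176.9  197.3] yaw 90.97 w 23.2 gf 59.0 F [ 0.7 -0.3 -1.3]
units tool x,y,z [-1.24  0.99  3.27] yaw -0.0
```

Request:
{"fn": "move_arm", "kwargs": {"motion": "-0.62 0.5 0 0; -0.62 0.49 0 0; 0 0 0 0; 0 0 0.8 0; 0 0 0.8 0; 0 0 0.8 0; 0 0 0.6 0; 0 0 0.27 0; 0 0 0 0; 0 0 0 0"}}

```text
t: 53.15
tcp_pos: [612.0, -214.4, 100.5]
tcp_rot: [0.001, 0.701, 0.713, 0.0]
force: [-0.3, -0.6, -1.6]
width: 23.3
grasp_force: 59.1
```

```bash
python3 pinheld.py w30; python3 - <<'E'
from est import *
s,y=state();W=np.load('pics/w30.npy')
for n,a,b in(('R',-77,-61),('lid',-54,-19),('L',-12.,4)):
    P=W[box(W,594.5,628,a,b,95,120)];
    if len(P)>50: q=P[P[:,2]>np.percentile(P[:,2],70)];print(n,len(P),'ridge x',q[:,0].mean().round(1),'z95',np.percentile(P[:,2],95).round(1),'x',np.percentile(P[:,0],[2,98]).round(1))
P=W[box(W,590,630,-175,-100,90,115)];print('rod','x',((np.percentile(P[:,0],2)+np.percentile(P[:,0],98))/2).round(1),'z95',np.percentile(P[:,2],95).round(1))
go(608.2+.01745*(-36+0)*-1-.01745*(s['tcp_pos'][1]),s['tcp_pos'][1],99.2,91)
E
```

```text
t 53.15 tcp [ 612.  -214.4  100.5] yaw 91.0 w 23.3 gf 59.1 F [-0.3 -0.6 -1.6]
n 4505
[[3.00e+01 3.00e-01 9.50e+00 1.20e+01]
 [4.00e+01 2.00e-01 9.70e+00 1.18e+01]
 [5.00e+01 3.00e-01 9.60e+00 1.16e+01]
 [6.00e+01 3.00e-01 9.60e+00 1.14e+01]
 [7.00e+01 6.00e-01 9.60e+00 1.24e+01]
 [8.00e+01 1.00e-01 9.50e+00 1.23e+01]
 [9.00e+01 3.00e-01 9.80e+00 1.12e+01]
 [1.00e+02 3.00e-01 9.60e+00 1.18e+01]
 [1.10e+02 6.00e-01 9.30e+00 1.18e+01]
 [1.20e+02 4.00e-01 7.50e+00 8.30e+00]]
tip y 122.7318838853971 dyaw deg -0.0036458829034677217 pitch deg 0.10889403699473436 x at tip 0.2871981922343073 axis z at mid,tip 3.5972421208636316 3.716467941117701
t 53.2 tcp [ 612.  -214.5  100.5] yaw 91.0 w 23.3 gf 59.1 F [ 0.2 -0.  -1.8]
rod x 611.0 z95 110.4
t 53.2 tcp [ 612.  -214.5  100.5] yaw 91.0 w 23.3 gf 59.1 F [ 0.2 -0.  -1.8]
units tool x,y,z [-0.    0.02  0.04] yaw -0.0
```

View pics/w30.png

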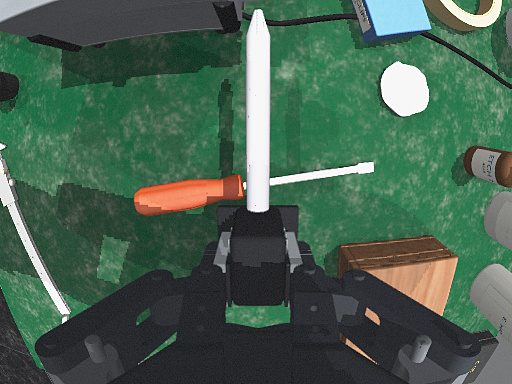

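Request:
{"fn": "move_arm", "kwargs": {"motion": "0 -0.035 0.045 0; 0 0 0 0; 0 0 0 0; 0.3 0 0 0; 0.3 0 0 0; 0.2 0 0 0; 0 0 0 0; 0 0 0 0"}}

```text
t: 54.2
tcp_pos: [610.2, -190.4, 98.3]
tcp_rot: [0.0, 0.701, 0.713, -0.0]
force: [0.8, 0.5, -1.3]
width: 23.2
grasp_force: 59.1
```

```bash
python3 - <<'E'
from est import *
s,y=state();p,W=wshot('w31')
for n,a,b in(('R',-77,-61),('lid',-54,-19)):
    P=W[box(W,594.5,628,a,b,95,120)];
    if len(P)>50: q=P[P[:,2]>np.percentile(P[:,2],70)];print(n,len(P),'ridge x',q[:,0].mean().round(1),'z95',np.percentile(P[:,2],95).round(1),'x',np.percentile(P[:,0],[2,98]).round(1))
P=W[box(W,590,630,-150,-95,90,115)];print('rod','x',np.percentile(P[:,0],[2,98]).round(1),'z95',np.percentile(P[:,2],95).round(1))
E
```

```text
t 54.2 tcp [ 610.2 -190.4   98.3] yaw 91.0 w 23.2 gf 59.1 F [ 0.8  0.5 -1.3]
R 1308 ridge x 609.0 z95 116.3 x [596.6 622. ]
rod x [603.6 615.1] z95 108.2
```

Request:
{"fn": "move_arm", "kwargs": {"motion": "0 0.015 -0.025 0; 0 0 0 0; 0.25 0 0 0; 0.25 0 0 0; 0.25 0 0 0; 0.25 0 0 0; 0 0 0 0; 0 0 0 0"}}

```text
t: 55.25
tcp_pos: [610.1, -160.4, 99.0]
tcp_rot: [0.0, 0.701, 0.713, 0.0]
force: [-0.5, -0.3, -1.4]
width: 23.6
grasp_force: 59.1
```

Request:
{"fn": "move_arm", "kwargs": {"motion": "0.25 0 0 0; 0.25 0 0 0; 0.25 0 0 0; 0.25 0 0 0; 0 0 0 0; 0 0 0 0"}}

```text
t: 56.0
tcp_pos: [609.6, -130.4, 99.0]
tcp_rot: [0.0, 0.701, 0.713, -0.0]
force: [-0.0, 0.5, -1.8]
width: 23.3
grasp_force: 59.1
```

Clear of force. Remaining ~30.5 mm.

Request:
{"fn": "move_arm", "kwargs": {"motion": "0.25 0 0 0; 0.25 0 0 0; 0.2 0 0 0; 0.15 0 0 0; 0 0 0 0; 0 0 0 0"}}

```text
t: 56.75
tcp_pos: [609.1, -105.0, 99.0]
tcp_rot: [0.0, 0.701, 0.713, -0.0]
force: [0.3, -0.1, -1.1]
width: 22.9
grasp_force: 59.1
```

Request:
{"fn": "move_arm", "kwargs": {"motion": "0.06 0 0 0; 0.04 0 0 0; 0.04 0 0 0; 0 0 0 0; 0 0 0 0"}}

```text
t: 57.38
tcp_pos: [609.0, -100.7, 99.0]
tcp_rot: [0.0, 0.701, 0.713, 0.0]
force: [0.1, -0.3, -0.8]
width: 23.0
grasp_force: 59.1
```

Request:
{"fn": "move_arm", "kwargs": {"motion": "0.04 0 0 0; 0.03 0 0 0; 0 0 0 0; 0 0 0 0"}}

```text
t: 57.88
tcp_pos: [609.0, -99.7, 99.1]
tcp_rot: [0.001, 0.701, 0.713, -0.0]
force: [-0.4, -6.9, -1.6]
width: 23.1
grasp_force: 59.1
```

Request:
{"fn": "move_arm", "kwargs": {"motion": "0.02 0 0.03 0; 0 0 0 0; 0 0 0 0"}}

```text
t: 58.25
tcp_pos: [609.2, -99.7, 98.8]
tcp_rot: [0.001, 0.701, 0.713, -0.001]
force: [-3.2, -10.7, 3.3]
width: 23.0
grasp_force: 59.8
```

Request:
{"fn": "move_arm", "kwargs": {"motion": "0 0 0 0; 0 0 0 0; 0 0 0 0; 0 0 0 0; 0 0 -0.3 0; 0 0 -0.8 0; 0 0 -1 0; 0 0 -1 0; 0 0 -1 0; 0 0 0 0", "claw": 50}}

```text
t: 59.5
tcp_pos: [610.0, -98.1, 224.1]
tcp_rot: [0.002, 0.701, 0.713, 0.001]
force: [0.5, -0.8, -0.4]
width: 42.9
grasp_force: 0.0
```

Request:
{"fn": "move_arm", "kwargs": {"motion": "-0.9 0 0 0; -0.9 0 0 0; -0.6 0 0 0; 0 0 0 0; 0 0 0 0"}}

```text
t: 60.12
tcp_pos: [610.2, -169.2, 220.9]
tcp_rot: [-0.0, 0.701, 0.713, 0.0]
force: [0.6, -0.2, 0.7]
width: 42.7
grasp_force: 0.0
```

```bash
python3 chk.py w32; python3 - <<'E'
from est import *
W=np.load('pics/w32.npy')
P=W[box(W,585,635,-140,-79.5,132,146)];rect(P,'grip top');print(np.percentile(P,[1,50,99],axis=0).round(1))
P=W[box(W,595,622,7.5,40,90,112)];print('tip beyond',len(P),np.percentile(P,[1,50,99],axis=0).round(1) if len(P) else '')
E
```

```text
t 60.12 tcp [ 610.2 -169.2  220.9] yaw 91.01 w 42.7 gf 0.0 F [ 0.6 -0.2  0.7]
lid top 11781 [522.3 -38. ] [140.2  84.3] 1.2
z 128.51448547417897
R 602 [609.1 -67.9] [24.8 20.4] 0.4
 top ridge x 608.9 z 116.3 xmax 621.3 y [-77.7 -58. ]
lid 1226 [608.2 -36.5] [27.3 37. ] 0.2
 top ridge x 608.3 z 116.4 xmax 620.8 y [-54.8 -18.4]
L 575 [608.4  -4.7] [20.2 26.3] 88.7
 top ridge x 608.2 z 116.1 xmax 620.4 y [-14.2   4.1]
grip top 1377 [607.5 -97.6] [24.9 35.2] 1.0
[[ 595.4 -115.1  133.8]
 [ 607.8  -97.7  137.8]
 [ 619.8  -80.1  139.9]]
tip beyond 0
```

View pics/w32.png

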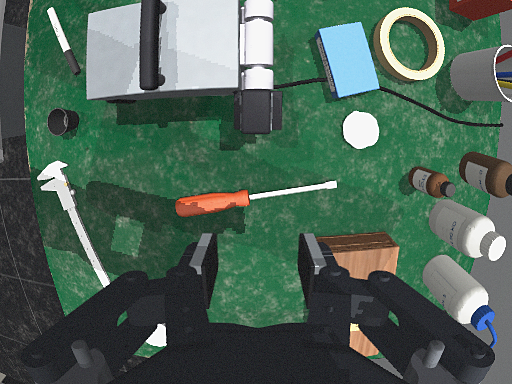

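```bash
python3 - <<'E'
from est import *
W=np.load('pics/w32.npy');p=cv2.imread('pics/w32.png')
cv2.imwrite('pics/z.png',cv2.resize(p[0:145,215:300],None,fx=4,fy=4,interpolation=cv2.INTER_NEAREST))
for u in (255,260,265):
    print(u,[(v,W[v,u].round(1).tolist(),int(p[v,u].mean())) for v in range(83,97)])
E
```

```text
255 [(83, [606.6, -73.3, 114.9], 247), (84, [606.6, -74.3, 116.3], 246), (85, [606.6, -75.0, 114.4], 246), (86, [606.7, -76.0, 115.5], 249), (87, [606.7, -76.8, 114.5], 255), (88, [606.7, -77.7, 114.8], 214), (89, [606.9, -80.1, 136.0], 21), (90, [606.9, -81.1, 138.4], 48), (91, [607.0, -81.9, 139.2], 63), (92, [607.0, -82.7, 138.3], 70), (93, [607.0, -83.5, 138.6], 79), (94, [607.0, -84.3, 139.4], 72), (95, [607.0, -85.1, 139.0], 74), (96, [607.0, -85.7, 136.6], 75)]
260 [(83, [610.9, -73.3, 114.8], 247), (84, [610.9, -74.2, 115.4], 247), (85, [610.9, -75.1, 115.7], 247), (86, [610.9, -76.0, 115.9], 249), (87, [610.9, -77.0, 117.6], 255), (88, [610.9, -77.6, 115.0], 213), (89, [610.8, -80.0, 135.8], 21), (90, [610.8, -81.0, 137.8], 52), (91, [610.8, -81.8, 137.9], 68), (92, [610.8, -82.6, 138.5], 71), (93, [610.8, -83.4, 138.2], 78), (94, [610.8, -84.2, 139.3], 81), (95, [610.9, -85.0, 139.3], 71), (96, [610.9, -85.8, 139.0], 72)]
265 [(83, [615.1, -73.2, 115.4], 245), (84, [615.1, -74.1, 115.8], 245), (85, [615.2, -74.8, 113.6], 245), (86, [615.2, -75.7, 114.3], 245), (87, [615.2, -76.6, 114.1], 254), (88, [615.2, -77.3, 112.1], 244), (89, [614.7, -80.0, 135.7], 21), (90, [614.7, -80.9, 137.8], 47), (91, [614.7, -81.7, 137.1], 63), (92, [614.7, -82.6, 138.8], 80), (93, [614.7, -83.3, 138.7], 82), (94, [614.7, -84.2, 139.6], 76), (95, [614.7, -84.9, 139.1], 82), (96, [614.7, -85.7, 139.0], 75)]
```

View pics/z.png

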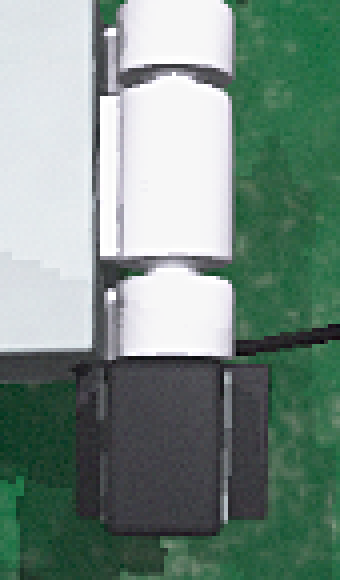

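Request:
{"fn": "move_arm", "kwargs": {"motion": "0 -0.02 0 0; 0 0 0.9 0; 0 0 0.9 0; 0 0 0.9 0; 0 0 0.9 0; 0 0 0.6 0; 0 0 0 0; 0 0 0 0", "claw": 0}}

```text
t: 61.18
tcp_pos: [610.2, -170.1, 96.2]
tcp_rot: [0.001, 0.701, 0.713, 0.0]
force: [-0.3, -0.1, 0.3]
width: -0.2
grasp_force: 0.0
```

Request:
{"fn": "move_arm", "kwargs": {"motion": "0.3 0 0 0; 0.3 0 0 0; 0.3 0 0 0; 0.2 0 0 0; 0.1 0 0 0; 0 0 0 0; 0 0 0 0"}}

```text
t: 62.05
tcp_pos: [609.0, -134.2, 95.1]
tcp_rot: [0.0, 0.701, 0.713, -0.0]
force: [-0.7, -0.1, -0.1]
width: -0.1
grasp_force: 0.0
```

Request:
{"fn": "move_arm", "kwargs": {"motion": "0.08 0 0 0; 0.06 0 0 0; 0.04 0 0 0; 0 0 0 0; 0 0 0 0"}}

```text
t: 62.68
tcp_pos: [608.9, -128.6, 95.1]
tcp_rot: [0.0, 0.701, 0.713, 0.0]
force: [0.4, -0.3, 0.3]
width: 0.2
grasp_force: 0.0
```

Request:
{"fn": "move_arm", "kwargs": {"motion": "0.03 0 0 0; 0.03 0 0 0; 0 0 0 0; 0 0 0 0"}}

```text
t: 63.18
tcp_pos: [608.9, -126.8, 95.2]
tcp_rot: [0.0, 0.701, 0.713, 0.0]
force: [-0.5, -1.4, 1.1]
width: 0.3
grasp_force: 0.6
```

Request:
{"fn": "move_arm", "kwargs": {"motion": "0.03 0 0 0; 0.03 0 0 0; 0 0 0 0; 0 0 0 0"}}

```text
t: 63.68
tcp_pos: [609.1, -126.1, 95.4]
tcp_rot: [0.001, 0.701, 0.713, -0.0]
force: [-0.5, -8.8, 2.6]
width: 0.1
grasp_force: 4.4
```

Request:
{"fn": "move_arm", "kwargs": {"motion": "-0.1 0 0 0; -0.4 0 0 0; -0.8 0 0 0; -0.8 0 -0.6 0; -0.8 0 -0.9 0; 0 0 -0.9 0; 0 0 -0.9 0; 0 0 0 0; 0 0 0 0"}}

```text
t: 64.8
tcp_pos: [609.8, -212.5, 193.0]
tcp_rot: [-0.001, 0.701, 0.713, -0.0]
force: [-0.0, 0.6, -0.2]
width: -0.1
grasp_force: 0.0
```

```bash
python3 chk.py w33; python3 - <<'E'
from est import *
W=np.load('pics/w33.npy')
P=W[box(W,585,635,-140,-79,132,146)];rect(P,'grip top');print(np.percentile(P,[1,50,99],axis=0).round(1))
E
```

```text
t 64.8 tcp [ 609.8 -212.5  193. ] yaw 90.97 w -0.1 gf 0.0 F [-0.   0.6 -0.2]
lid top 5408 [523.6 -62.3] [ 45.7 145.6] 86.7
z 128.47104888574802
R 497 [609.8 -66.1] [17.9 28.3] 77.6
 top ridge x 609.1 z 116.3 xmax 621.5 y [-75.  -60.2]
lid 209 [608.2 -51.4] [26.4  7.5] 1.5
 top ridge x 608.9 z 116.1 xmax 621.4 y [-54.9 -48.1]
grip top 1709 [607.4 -97.9] [24.6 35.9] 0.9
[[ 595.4 -115.4  133.1]
 [ 607.6  -98.7  137.8]
 [ 619.6  -81.   139.8]]Traceback (most recent call last):
  File "chk.py", line 6, in <module>
    P=W[box(W,594.5,626,a,b,104,120)]; q=P[P[:,2]>np.percentile(P[:,2],60)];rect(P,n);print(' top ridge x',q[:,0].mean().round(1),'z',np.percentile(P[:,2],95).round(1),'xmax',np.percentile(P[:,0],98).round(1),'y',np.percentile(P[:,1],[1,99]).round(1))
                                                  ~~~~~~~~~~~~~^^^^^^^^^^^
    return _quantile_unchecked(
        a, q, axis, out, overwrite_input, method, keepdims, weights)
    return _ureduce(a,
                    func=_quantile_ureduce_func,
    ...<5 lines>...
                    overwrite_input=overwrite_input,
                    method=method)
    r = func(a, **kwargs)
    result = _quantile(arr,
                       quantiles=q,
    ...<2 lines>...
                       out=out,
                       weights=wgt)
    slices_having_nans = np.isnan(arr[-1, ...])
                                  ~~~^^^^^^^^^
IndexError: index -1 is out of bounds for axis 0 with size 0
```

The push met a firm stop, the lid still sits flat and the arm is clear, so I'm handing in.

```bash
python3 -c "
from bench import order
print(order.sign_off())"
```

```text
the job is handed in; nothing more can be done
None
```

I handed the job in at about 65 s of the 210 s: all three plates that were on the rack stand in their own compartments, the lid is level on the rim with its knuckle between the case's two, and the pin is through all three with its grip pushed to a firm stop at the end knuckle (no verdict came back).

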